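Take the drained breakfast stack apart

ROBOT

A 6-joint arm with a two-finger parallel gripper is mounted at the origin on the work surface. World frame = base frame: x ahead of the robot, y to its left, z up, the work surface at z = 0. Lengths are in m, angles in rad, forces in N, time in s.
With the tool pointing down it reaches from about 0.3 to 0.85 m from the base axis. Payload 4.2 kg.
Tool frame: the origin (TCP) lies at the very end of the fingers, on their centre line; the grasp point (between the pads) lies 19 mm behind it; z points along the fingers, y is the line along which they close (so a half turn about z gives the same grasp; the last joint's range is limited). The gripper opens to 91 mm and grips with 3 to 60 N. Pads are 32 mm wide; open, the fingers measure 118 mm over their backs; the gripper's body (76 mm by 178 mm) begins 60 mm behind the grasp point.
Start: joints at [-1.314, 0.32, 1.565, -0, 1.257, -0.02], TCP at [0.157, -0.553, 0.214] pointing down, gripper open.
Joint ranges: [-3.11, 3.11], [-0.84, 2.01], [0.21, 2.61], [-1.34, 4.49], [0.05, 2.63], [-2.56, 2.56]. Speed limits (rad/s): [2.57, 2.57, 3.14, 3.14, 3.14, 3.14].

INTERFACE

Orientations are given as a unit quaternion [x, y, z, w].
In Python, from station import state, cams, arm gives the robot as it stands.
- The arm moves only by the tool drive_tool, never from a script. Its arguments are lists of equal length, an entry for each row: "linear": the shift along the world's x, y, z in units of 0.08 m (1.0 is 0.08 m), a list of three; "dr": the turn, a rotation vector about the world's x, y, z in units of pi rad (1.0 is pi rad), a list of three; "claw": the closure, from 0 (fully open) to 1 (shut). In form: {"linear": [[tx, ty, tz], ...], "dr": [[rx, ry, rz], ...], "claw": [claw, ...]}. A call has 1 to 12 rows; each row is the pose to reach, as a shift and turn from the pose commanded when the call began, turning the shorter way round; what a row does not reach only later rows make up. A row lasts 1/8 s, in which the tool goes at most 62.5 mm and 10.7 degrees, less where a joint would pass 70% of its speed; a pose out of reach is approached as far as the arm can. A call with a number of a shift or a turn outside -1 to 1 is refused whole. A call with a gripper value outside its range is refused whole. The fingers move at their own pace and stop on an object; "force" is the grip in N (left out, the last holds). Time passes only in rows, so rows that repeat a pose let the fingers close. It gives the time, the measured TCP pose, the force, the opening and the grip force at its end, in the units of the state.
- state(): the state, without advancing time (a new reading comes with each control period).
- cams.camera(name): name is "scene" or "side" or "wrist"; returns a dict with "image" (480x640x3 uint8, blue, green, red), "range_z" (480x640 float32, m along the optical axis (not along the pixel's ray), 0 where there is no reading), "mtx" (3x3 intrinsics, pixels), "distortion" ([k1, k2, p1, p2, k3] as OpenCV has them; the pictures are not rectified), "rvec" (rotation vector, rad) and "tvec" (3), from world to camera coordinates, as OpenCV has them; the wrist camera has in their place "tool_from_camera" (4x4, takes a point from camera to tool coordinates, whose origin is the TCP and whose axes are the flange's). Camera axes: x right, y down, z forward; pixel columns grow to the right and rows downward; lengths in m; the calibration is good to about 2 mm. A picture is of the moment at which its call begins: read the wrist's pose just before it.
- arm.job_done(): hands the job in; it is judged then, once.
The state is a dict: "time_s": time; "joints": joint angles; "qd": joint speeds; "joint_efforts": joint torques, N m; "ee_pos": TCP position; "tool_rot": TCP orientation; "force": force on the tool from outside, world axes, zero at the start; "ft_torque": the same for the moment, N m; "gripper_width": finger opening in m; "gripper_force": force on a finger pad.
Only numpy, scipy, OpenCV 4.12 (cv2) and the standard library are available. Lean on these libraries where they do the work, as an engineer would, in place of code of your own. Each camera call takes 0.05 s, during which the arm holds its last target. There are 200 camera calls.

TASK

Take the drained stack on the breakfast bar apart, from the top down, and put each thing in its own place: the wooden lid fully home in the mouth of the tall glass jar, the small ceramic dish on the middle of the square cork mat, the tin mug, still upside down, on the middle of the round cork mat, and the oblong tin lying lengthwise in the middle of the wooden tray. Set everything down level and without banging, tip nothing over, and leave the red kettle and the other, upright mug where they stand.

Things in the scene. Friction and masses are not known exactly. Their poses are not given: they have to be found in the camera images.
- lid: Round wooden lid of the jar, lying on the upturned mug at the start. 60 mm disc, 8 mm thick (12 to 20 mm above the origin), with a tapered plug under it (34 mm across at the bottom, 46 mm at the disc, 12 mm deep) and a round knob on top, 22 mm across, from 20 to 48 mm above the origin. Origin: centre of the plug's underside; z up. About 60 g.
- dish: Small white straight-sided ceramic dish, empty, 62 mm across, 28 mm high, standing at one end of the tin's top. Origin: centre of its underside; z up. About 120 g.
- mug: Smaller tin mug, upside down at the other end of the tin's top, 90 mm from the dish. Straight wall 68 mm across, 75 mm high, closed bottom uppermost. Handle on its own +y side, 7 mm thick, reaches 60 mm from the axis, 15 to 61 mm above the origin; at the start within 25 degrees of the tin's +y. Origin: centre of the rim it stands on; z up as it stands. About 110 g.
- tin: Oblong closed metal tin with flat top, the bottom of the stack: 170 mm along its x, 66 mm along its y, 45 mm high. Origin: centre of its underside; z up. About 300 g.
- jar: Tall empty glass storage jar, loose (800 g): 84 mm across below, narrowing from 125 mm up to a 64 mm neck with a steel band; 170 mm high, mouth 52 mm wide inside at the top. Origin: centre of its underside. With the lid home, the lid's disc lies on the rim and the lid's origin is 158 mm above the jar's.
- square_mat: Fixed square cork mat, 100 by 100 mm, 6 mm thick. Origin: centre of its underside, on the bar.
- round_mat: Fixed round cork mat, 100 mm across, 6 mm thick. Origin: centre of its underside, on the bar.
- tray: Fixed wooden tray, 250 mm along its x, 150 mm along its y, 22 mm high, walls 8 mm thick; its inner floor is 8 mm above the origin. Origin: centre of its underside, on the bar.
- kettle: Red kettle with black handle and a thumb lever on its lid, 150 mm wide, 150 mm high; not to be disturbed. Origin: centre of its underside.
- spare_mug: The other, larger tin mug, upright and standing apart, 82 mm across, 88 mm high; not to be disturbed. Origin: centre of its underside.
Not all that is in view belongs to the job. Of the things that look like the tin, take the one that is farthest to the robot's right at the start.

How it is judged:
At the end, for the whole second after the job is handed in: Lid home in the jar (6 mm off-axis, 3 mm in height), jar upright; dish on the square mat, mug upside down on the round mat, tin on the tray floor along it (0.15 rad), each within 15 mm of the middle; all level (0.08 rad) and at rest (horizontal distance between lid and jar below 0.006 m and z of lid in the frame of jar between 0.155 and 0.161 m and angle between jar's own z axis and vertical below 0.05 rad and horizontal distance between dish and square_mat below 0.015 m and z of dish in the frame of square_mat between 0.003 and 0.009 m and horizontal distance between mug and round_mat below 0.015 m and z of mug in the frame of round_mat between 0.003 and 0.009 m and horizontal distance between tin and tray below 0.015 m and z of tin in the frame of tray between 0.005 and 0.011 m and angle between the x axis of tin and the x axis of tray, either way round below 0.15 rad and angle between each of lid, dish, mug, tin's own z axis and vertical below 0.08 rad and linear speed of each of lid, dish, mug, tin below 0.02 m/s and angular speed of each of lid, dish, mug, tin below 0.2 rad/s); the robot touches nothing.
It fails at once if the kettle or the other mug is moved more than 20 mm (distance of any of kettle, spare_mug from where it was at the start of the episode above 0.02 m).
It fails at once if the lid, dish, mug, tin or jar tips by more than 0.6 rad (angle between any of lid, dish, mug, tin, jar's own z axis and vertical above 0.6 rad).
It fails at once if the ceramic dish is banged down on its mat with more than 40 N (contact force between dish and square_mat above 40 N).
It also fails if it takes over 134 s, if anything falls off the work surface, if the arm or the gripper's body presses on something with over 40 N, if the wrist force passes 120 N, or if a joint passes its speed limit or range.

## Working session

There is one attempt and no reset: what is moved stays moved. The work goes in short steps, Python scripts to look and compute and a tool call to move; the robot and the scene stay as the last step left them, time stands still between calls to the robot, and variables do not carry over. Pictures are saved under pics/ and viewed, at most 14 in all, crops included, and the job is handed in when it is done.

Besides the shell and the picture viewer there is one more tool, called as a command line: name --argument value ..., lists and objects as JSON in quotes. drive_tool: Moves the arm, as the interface text tells. Its arguments: {"type":"object","properties":{"linear":{"type":"array"},"dr":{"type":"array"},"claw":{"type":"array"},"force":{"type":"number"}},"required":["linear","dr","claw"]}

```bash
ls; mkdir -p pics
cat > h.py <<'E'
import numpy as np, cv2
from station import state, cams, arm
from scipy.spatial.transform import Rotation as R
def shot(n):
    s=state(); c=cams.camera(n)
    if n=='wrist':
        T=np.eye(4); T[:3,:3]=R.from_quat(s['tool_rot']).as_matrix(); T[:3,3]=s['ee_pos']
        c['W']=T@np.array(c['tool_from_camera'])
    else:
        Rm=cv2.Rodrigues(np.array(c['rvec'],float))[0]; W=np.eye(4)
        W[:3,:3]=Rm.T; W[:3,3]=-Rm.T@np.array(c['tvec'],float).ravel(); c['W']=W
    return c
def rays(c,px):
    u=cv2.undistortPoints(np.array(px,float).reshape(-1,1,2),np.array(c['mtx'],float),np.array(c['distortion'],float)).reshape(-1,2)
    return np.c_[u,np.ones(len(u))]
def plane(c,px,z):
    d=rays(c,px)@c['W'][:3,:3].T; o=c['W'][:3,3]
    return o+d*((z-o[2])/d[:,2])[:,None]
def cloud(c):
    v,u=np.mgrid[0:480,0:640]; d=rays(c,np.c_[u.ravel(),v.ravel()])
    P=d*c['range_z'].reshape(-1,1)
    return (P@c['W'][:3,:3].T+c['W'][:3,3]).reshape(480,640,3)
E
python3 - <<'E'
from h import *
import pickle
for n in ['scene','side','wrist']:
    c=shot(n); cv2.imwrite(f'pics/{n}0.png',c['image']); pickle.dump(c,open(f'{n}0.pkl','wb')); print(n,np.round(c['W'],3).tolist())
s=state();print(s)
E
```

```text
pics
scene [[0.408, 0.562, -0.719, 1.328], [0.913, -0.255, 0.319, -0.232], [-0.004, -0.787, -0.617, 0.752], [0.0, 0.0, 0.0, 1.0]]
side [[-0.936, -0.251, 0.248, 0.243], [-0.353, 0.66, -0.663, 0.913], [0.003, -0.708, -0.706, 0.971], [0.0, 0.0, 0.0, 1.0]]
wrist [[0.273, -0.93, -0.248, 0.227], [-0.962, -0.264, -0.069, -0.533], [-0.001, 0.257, -0.966, 0.384], [0.0, 0.0, 0.0, 1.0]]
{'time_s': 0.15, 'joints': array([-1.31396950e+00,  3.20137338e-01,  1.56538899e+00,  7.13871416e-06,
        1.25744383e+00, -1.99977572e-02]), 'qd': array([-0.00079636, -0.00292595, -0.00386625,  0.00214345,  0.00101687,
       -0.00061103]), 'joint_efforts': array([ 1.28679505e-05, -4.12772441e+01, -2.32153809e+01,  7.27256318e-02,
        4.33662382e-02, -9.34660034e-05]), 'ee_pos': array([ 0.15705313, -0.55272678,  0.21332168]), 'tool_rot': array([ 9.90436219e-01,  1.37969643e-01, -7.79963681e-05, -6.84326529e-04]), 'force': array([-0.53198281, -0.25420574, -0.22027404]), 'ft_torque': array([ 0.03042825, -0.02126155, -0.0516915 ]), 'gripper_force': 0.0, 'gripper_width': 0.09106712065485116}
```

View pics/scene0.png

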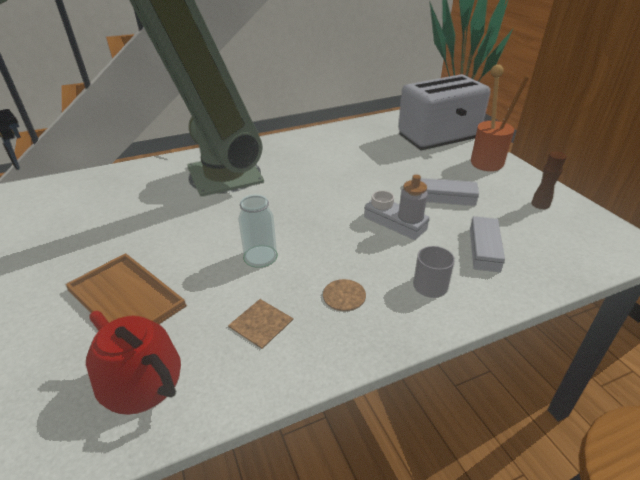

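View pics/side0.png

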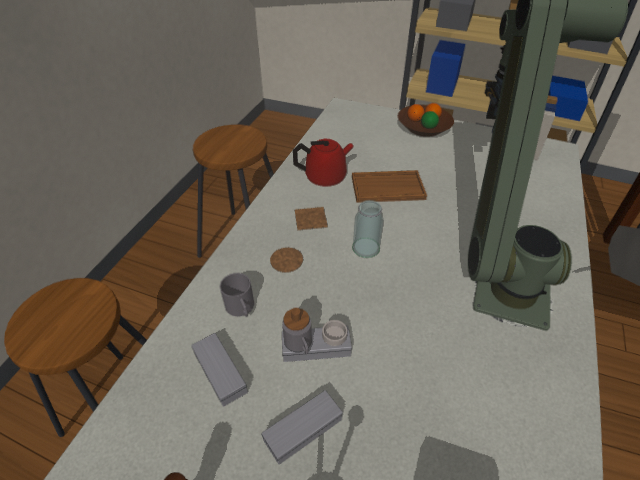

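The scene shows three tin-like boxes: the stack's at (395,215), one behind at (450,190) and one at (487,243). The image's right is the robot's left, so the stack's tin is farthest to the robot's right. The jar is at (258,230), the mats at (261,322) and (344,295), the tray at (125,292). Next I'll measure them all.

```bash
cat > m.py <<'E'
from h import *
import pickle
cs={n:pickle.load(open(n+'0.pkl','rb')) for n in ['scene','side']}
x0,y0,res=0.05,-0.75,0.0015
Hh=np.zeros((534,800)); img=np.zeros((534,800,3),np.uint8)
for n,c in cs.items():
    P=cloud(c); hsv=cv2.cvtColor(c['image'],cv2.COLOR_BGR2HSV)
    ok=(c['range_z']>0)&(P[...,2]>-.02)&(P[...,2]<.3)
    i=((P[...,0]-x0)/res).astype(int); j=((P[...,1]-y0)/res).astype(int)
    ok&=(i>=0)&(i<534)&(j>=0)&(j<800)
    o=np.argsort(P[ok][:,2])
    ii,jj=i[ok][o],j[ok][o]; img[ii,jj]=c['image'][ok][o]
    reg=ok&(np.abs(P[...,2])<.003); print(n,'table z',np.median(P[...,2][reg]))
    # cork/tray by colour on plane
    m=((hsv[...,0]>5)&(hsv[...,0]<22)&(hsv[...,1]>70)&ok&(P[...,2]<.2)).astype(np.uint8)
    k,l,st,ce=cv2.connectedComponentsWithStats(m)
    for q in range(1,k):
        if st[q,4]>150:
            p=P[l==q]; print(n,'brown',ce[q].round(),st[q,4],p.min(0).round(3),p.max(0).round(3),np.median(p,0).round(3))
    g=((P[...,2]>.035)&ok).astype(np.uint8)
    k,l,st,ce=cv2.connectedComponentsWithStats(g)
    for q in range(1,k):
        if st[q,4]>150:
            p=P[l==q]; print(n,'tall',ce[q].round(),st[q,4],p.min(0).round(3),p.max(0).round(3))
cv2.imwrite('pics/top.png',img[::-1,::-1])
E
python3 m.py
```

```text
scene table z 0.0009172992418307602
scene brown [415. 186.] 296 [0.475 0.355 0.129] [0.537 0.414 0.172] [0.513 0.379 0.141]
scene brown [126. 292.] 4845 [ 0.32  -0.463  0.001] [ 0.678 -0.228  0.135] [ 0.452 -0.343  0.01 ]
scene brown [344. 294.] 1015 [0.612 0.062 0.002] [0.711 0.16  0.011] [0.664 0.11  0.007]
scene brown [260. 323.] 1607 [ 0.598 -0.155  0.002] [ 0.73  -0.025  0.011] [ 0.666 -0.092  0.007]
scene tall [229. 136.] 3808 [ 0.049 -0.093  0.035] [0.173 0.1   0.3  ]
scene tall [ 11. 150.] 242 [ 0.129 -0.513  0.216] [ 0.181 -0.465  0.3  ]
scene tall [403. 204.] 1928 [0.393 0.299 0.035] [0.555 0.43  0.172]
scene tall [256. 226.] 1937 [ 0.414 -0.065  0.035] [0.496 0.017 0.174]
scene tall [434. 266.] 1284 [0.667 0.269 0.035] [0.757 0.356 0.093]
scene tall [130. 360.] 6831 [ 0.619 -0.414  0.035] [ 0.811 -0.266  0.148]
side table z -0.0007171585927638335
side brown [422. 129.] 296 [ 0.318 -0.751  0.021] [ 0.524 -0.676  0.063] [ 0.419 -0.712  0.053]
side brown [388. 186.] 2040 [ 0.322 -0.494 -0.003] [ 0.609 -0.222  0.026] [ 0.463 -0.346  0.008]
side brown [310. 218.] 603 [ 0.601 -0.156 -0.004] [ 0.729 -0.021  0.01 ] [ 0.664 -0.087  0.004]
side brown [286. 259.] 630 [ 0.614  0.064 -0.005] [0.713 0.166 0.01 ] [0.662 0.115 0.004]
side brown [296. 319.] 448 [ 0.478  0.264 -0.005] [0.583 0.417 0.169] [0.503 0.394 0.14 ]
side tall [425. 125.] 504 [ 0.318 -0.751  0.035] [ 0.53  -0.676  0.112]
side tall [323. 158.] 1589 [ 0.616 -0.388  0.035] [ 0.811 -0.261  0.147]
side tall [492. 244.] 3360 [ 0.049 -0.075  0.035] [0.173 0.103 0.3  ]
side tall [368. 225.] 1229 [ 0.408 -0.063  0.035] [0.492 0.025 0.173]
side tall [236. 291.] 825 [0.663 0.273 0.035] [0.759 0.362 0.091]
side tall [312. 334.] 2297 [0.377 0.299 0.035] [0.555 0.432 0.169]
```

View pics/top.png

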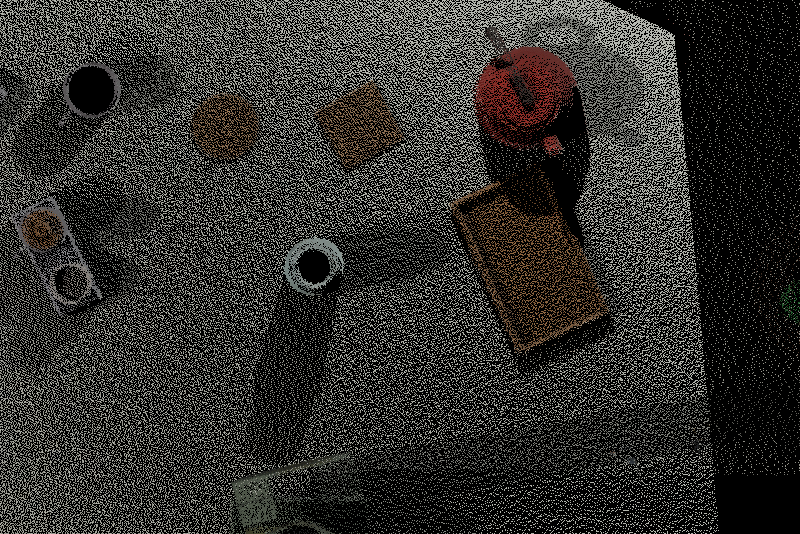

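The top-down map shows the stack at left (lid at (43,230), dish at (70,283)), jar mouth (315,265), round mat (227,127), square mat (360,125), tray (530,265) and kettle (525,97). Now centres and angles.

```bash
cat > m2.py <<'E'
from h import *
import pickle
from scipy.optimize import least_squares
def circ(p,r=None):
    f=lambda q:np.hypot(p[:,0]-q[0],p[:,1]-q[1])-(r or q[2])
    s=least_squares(f,[*((p.min(0)+p.max(0))/2)[:2],.03],loss='soft_l1',f_scale=.002); return s.x.round(4)
def rect(p):
    (a,b),(w,h),t=cv2.minAreaRect((p[:,:2]*1000).astype(np.float32)); return np.round([a,b,w,h,t],1)
if __name__=='__main__':
  for n in ['scene','side']:
    c=pickle.load(open(n+'0.pkl','rb')); P=cloud(c); X,Y,Z=P[...,0],P[...,1],P[...,2]
    hsv=cv2.cvtColor(c['image'],cv2.COLOR_BGR2HSV)
    br=(hsv[...,0]>5)&(hsv[...,0]<22)&(hsv[...,1]>70)
    st=(X>.35)&(X<.6)&(Y>.28)&(Y<.45)
    q=st&(Z>.165-.015)&(X<.6); print(n,'knob',P[q].mean(0).round(3),P[q][:,2].max().round(3), circ(P[q],.011))
    q=st&(Z>.128)&(Z<.146); p=P[q]; print(' disc minmax',(np.r_[p.min(0)+p.max(0)]/2).round(3),p[:,2].max(), cv2.minEnclosingCircle((p[:,:2]*1000).astype(np.float32)))
    q=st&(Z>.067)&(Z<.078)&(X<.475); p=P[q]; print(' dish',cv2.minEnclosingCircle((p[:,:2]*1000).astype(np.float32)),circ(p,.029))
    q=st&(Z>.041)&(Z<.049); print(' tin',rect(P[q]),np.median(P[q][:,2]))
    q=(X>.4)&(X<.52)&(Y>-.08)&(Y<.04)&(Z>.165); p=P[q]; print(' jar',cv2.minEnclosingCircle((p[:,:2]*1000).astype(np.float32)),circ(p,.029),np.percentile(p[:,2],[50,95]))
    q=(X>.4)&(X<.52)&(Y>-.08)&(Y<.04)&(Z>.02)&(Z<.12); print(' jarbody',cv2.minEnclosingCircle((P[q][:,:2]*1000).astype(np.float32)))
    for nm,cx,cy in [('round',.663,.112),('square',.665,-.09)]:
        m=(br&(abs(X-cx)<.09)&(abs(Y-cy)<.09)&(Z<.03)).astype(np.uint8)
        cn=max(cv2.findContours(m,0,2)[0],key=cv2.contourArea)[:,0]
        p=plane(c,cn,.006); print(' ',nm,rect(p),circ(p))
    m=(br&(X<.63)&(Y<-.2)&(Y>-.52)&(Z<.03)&(Z>-.01)).astype(np.uint8)
    q=(m>0)&(Z>.017); print(' tray',rect(P[q])); 
    cn=max(cv2.findContours(m,0,2)[0],key=cv2.contourArea); print(cv2.approxPolyDP(cn,4,True)[:,0].tolist(), plane(c,cv2.approxPolyDP(cn,4,True)[:,0],.022).round(3).tolist())
  c=pickle.load(open('scene0.pkl','rb'))
  cv2.imwrite('pics/stack.png',cv2.resize(c['image'][150:270,340:520],None,fx=3.5,fy=3.5,interpolation=2))
E
python3 m2.py
```

```text
scene knob [0.51  0.382 0.162] 0.172 [0.5049 0.3858 0.03  ]
 disc minmax [0.506 0.385 0.138] 0.14594512156395079 ((505.97637939453125, 385.8958740234375), 32.45583724975586)
 dish ((425.0660400390625, 341.60009765625), 32.52378845214844) [0.4259 0.3422 0.03  ]
 tin [465.8 362.9 171.5  68.9  26.3] 0.04534020980569531
 jar ((451.4866027832031, -23.83144760131836), 33.60586166381836) [ 0.452  -0.0233  0.03  ] [0.1690705  0.17174425]
 jarbody ((453.79779052734375, -24.010969161987305), 41.93816375732422)
  round [996.6 -61.3  90.2  91.5  89.5] [ 0.9971 -0.0593  0.0491]
  square [663.1 -90.1  99.2  99.4  28.9] [ 0.6629 -0.0906  0.0547]
 tray [ 463.8 -346.5  252.9  151.3   24.8]
[[66, 284], [91, 312], [100, 311], [109, 322], [136, 314], [159, 323], [185, 305], [126, 254]] [[0.382, -0.463, 0.022], [0.499, -0.415, 0.022], [0.504, -0.397, 0.022], [0.545, -0.382, 0.022], [0.545, -0.329, 0.022], [0.592, -0.288, 0.022], [0.562, -0.229, 0.022], [0.325, -0.329, 0.022]]
side knob [0.505 0.39  0.163] 0.169 [0.5075 0.3855 0.03  ]
 disc minmax [0.507 0.388 0.139] 0.14531100049272339 ((506.7594909667969, 387.8193664550781), 29.93387222290039)
 dish ((441.93408203125, 371.6788024902344), 62.234169006347656) [0.4264 0.3452 0.03  ]
 tin [466.3 366.7 170.   69.3  26. ] 0.04466598330478
 jar ((454.21435546875, -19.438066482543945), 35.48307800292969) [ 0.4505 -0.0197  0.03  ] [0.16788588 0.17029613]
 jarbody ((448.0030822753906, -18.871295928955078), 44.3437385559082)
  round [662.  116.   97.8  95.   20.9] [0.6618 0.1151 0.0487]
  square [663.3 -86.2  99.4 101.7  29.2] [ 0.6637 -0.0839  0.055 ]
 tray [ 464.6 -343.4  248.8  158.8   25.2]
[[417, 170], [352, 173], [356, 201], [425, 199]] [[0.383, -0.461, 0.022], [0.605, -0.354, 0.022], [0.542, -0.205, 0.022], [0.322, -0.301, 0.022]]
```

```bash
sleep 1; ls pics
```

```text
scene0.png
side0.png
stack.png
top.png
wrist0.png
```

View pics/stack.png

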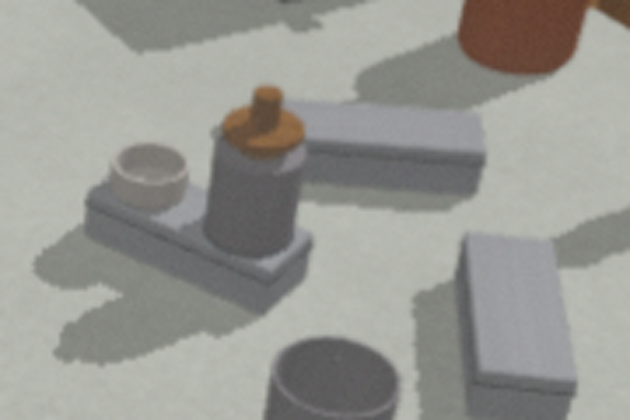

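The close crop confirms the choice: the tin carrying the dish (150,175) and the mug with lid (260,150); the two bare tins at (390,130) and (515,310) are decoys. Heading there now, high up, turning 10° to line up with the tin.

drive_tool --linear '[[0.5,0.5,0.46],[1,1,0.46],[1,1,0.46],[1,1,0.46]]' --dr '[[0,0,0.028],[0,0,0.056],[0,0,0.056],[0,0,0.056]]' --claw '[0,0,0,0]'

```text
time_s: 0.65
ee_pos: [0.2369, -0.4732, 0.2506]
tool_rot: [0.974, 0.225, -0.0, 0.0]
force: [-0.0, -0.2, -0.3]
gripper_width: 0.091
gripper_force: 0.0
```

drive_tool --linear '[[0.5,0.5,0],[1,1,0],[1,1,0],[1,1,0]]' --dr '[[0,0,0],[0,0,0],[0,0,0],[0,0,0]]' --claw '[0,0,0,0]'

```text
time_s: 1.15
ee_pos: [0.3164, -0.3941, 0.2504]
tool_rot: [0.975, 0.224, -0.0, 0.0]
force: [0.2, -0.1, 0.3]
gripper_width: 0.0909
gripper_force: 0.0
```

drive_tool --linear '[[0.5,0.5,0],[1,1,0],[1,1,0],[1,1,0]]' --dr '[[0,0,0],[0,0,0],[0,0,0],[0,0,0]]' --claw '[0,0,0,0]'

```text
time_s: 1.65
ee_pos: [0.3963, -0.3145, 0.2505]
tool_rot: [0.975, 0.224, -0.001, 0.0]
force: [-0.6, 0.7, 0.9]
gripper_width: 0.0914
gripper_force: 0.0
```

drive_tool --linear '[[0.5,0.5,0],[1,1,0],[1,1,0],[1,1,0]]' --dr '[[0,0,0],[0,0,0],[0,0,0],[0,0,0]]' --claw '[0,0,0,0]'

```text
time_s: 2.15
ee_pos: [0.4761, -0.2347, 0.2506]
tool_rot: [0.975, 0.224, -0.001, 0.0]
force: [-0.4, -1.2, 0.5]
gripper_width: 0.0913
gripper_force: 0.0
```

drive_tool --linear '[[0.18,0.5,0],[0.36,1,0],[0.36,1,0]]' --dr '[[0,0,0],[0,0,0],[0,0,0]]' --claw '[0,0,0]'

```text
time_s: 2.52
ee_pos: [0.5055, -0.1532, 0.2509]
tool_rot: [0.974, 0.225, -0.0, 0.0]
force: [0.1, 0.1, 0.4]
gripper_width: 0.0915
gripper_force: 0.0
```

drive_tool --linear '[[0,0.6,0],[0,1,0],[0,1,0]]' --dr '[[0,0,0],[0,0,0],[0,0,0]]' --claw '[0,0,0]'

```text
time_s: 2.9
ee_pos: [0.5052, -0.074, 0.251]
tool_rot: [0.974, 0.225, -0.0, 0.0]
force: [-0.2, 0.3, -0.3]
gripper_width: 0.0911
gripper_force: 0.0
```

drive_tool --linear '[[0,0.6,0],[0,1,0],[0,1,0]]' --dr '[[0,0,0],[0,0,0],[0,0,0]]' --claw '[0,0,0]'

```text
time_s: 3.28
ee_pos: [0.5059, 0.0058, 0.2508]
tool_rot: [0.974, 0.225, -0.0, 0.001]
force: [-0.2, 0.8, 0.6]
gripper_width: 0.091
gripper_force: 0.0
```

Passing over the jar and mats, so I'll take a wrist shot here for a second reading of them, then go on.

Run:
```python
from h import *; import pickle
c=shot('wrist'); pickle.dump(c,open('w1.pkl','wb')); cv2.imwrite('pics/w1.png',c['image'])
from m2 import *
P=cloud(c);X,Y,Z=P[...,0],P[...,1],P[...,2]
q=(X>.4)&(X<.52)&(Y>-.1)&(Y<.06)&(Z>.16)&(Z<.18)&(c['range_z']>0)
p=P[q];print(q.sum(),p.min(0),p.max(0),circ(p,.029),np.median(p[:,2])); v,u=np.nonzero(q); print(u.min(),u.max(),v.min(),v.max())
```

```text
2010 [ 0.41763182 -0.05425351  0.16008315] [0.48391048 0.01117418 0.17167478] [ 0.4515 -0.0221  0.03  ] 0.16905342717561797
275 362 280 364
```

View pics/w1.png

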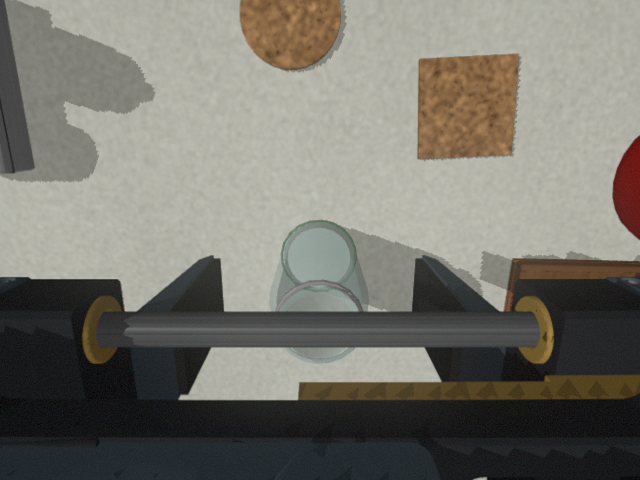

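drive_tool --linear '[[0,0.6,0],[0,1,0],[0,1,0]]' --dr '[[0,0,0],[0,0,0],[0,0,0]]' --claw '[0,0,0]'

```text
time_s: 3.7
ee_pos: [0.5064, 0.086, 0.2507]
tool_rot: [0.974, 0.225, -0.0, 0.001]
force: [-0.9, -0.9, -0.3]
gripper_width: 0.0909
gripper_force: 0.0
```

drive_tool --linear '[[0,0.6,0],[0,1,0],[0,1,0]]' --dr '[[0,0,0],[0,0,0],[0,0,0]]' --claw '[0,0,0]'

```text
time_s: 4.08
ee_pos: [0.5066, 0.1659, 0.2506]
tool_rot: [0.974, 0.225, -0.0, 0.001]
force: [0.6, -0.4, 0.6]
gripper_width: 0.0912
gripper_force: 0.0
```

drive_tool --linear '[[0,0.6,0],[0,1,0],[0,1,0]]' --dr '[[0,0,0],[0,0,0],[0,0,0]]' --claw '[0,0,0]'

```text
time_s: 4.45
ee_pos: [0.5067, 0.2459, 0.2505]
tool_rot: [0.974, 0.225, -0.0, 0.001]
force: [0.2, -1.0, -0.8]
gripper_width: 0.0912
gripper_force: 0.0
```

drive_tool --linear '[[0,0.6,0],[0,1,0],[0,1,0],[0,1,0]]' --dr '[[0,0,0],[0,0,0],[0,0,0],[0,0,0]]' --claw '[0,0,0,0]'

```text
time_s: 4.95
ee_pos: [0.5065, 0.3244, 0.2507]
tool_rot: [0.975, 0.224, -0.0, 0.001]
force: [0.5, 0.4, 0.5]
gripper_width: 0.0908
gripper_force: 0.0
```

Run:
```python
from h import *; import pickle
c=shot('wrist'); pickle.dump(c,open('w2.pkl','wb')); cv2.imwrite('pics/w2.png',c['image'])
```

```text
(no output)
```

View pics/w2.png

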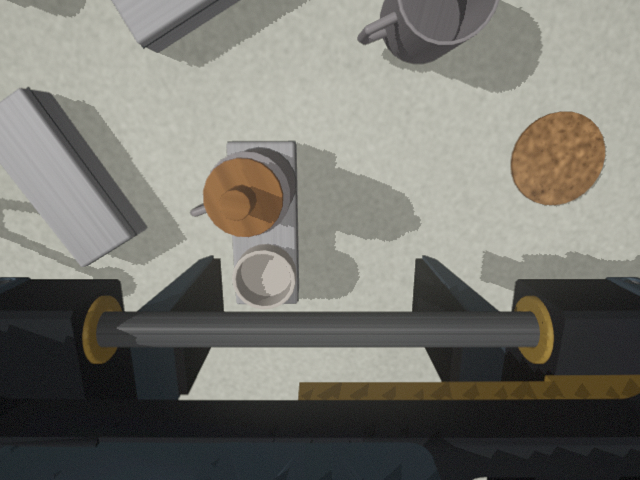

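The wrist view shows the tin's long axis upright in the image (aligned with the tool), lid at (243,195), dish at (265,277), mug handle at (200,210), round mat at (558,158). In the earlier wrist shot the jar mouth was at (318,310) and the square mat at (468,106). Measuring them here.

```bash
cat > m3.py <<'E'
from h import *; import pickle
from m2 import circ,rect
def brown(c):
    h=cv2.cvtColor(c['image'],cv2.COLOR_BGR2HSV); return ((h[...,0]>5)&(h[...,0]<22)&(h[...,1]>90)).astype(np.uint8)
def blob(m,box):
    x0,y0,x1,y1=box; mm=np.zeros_like(m); mm[y0:y1,x0:x1]=m[y0:y1,x0:x1]
    return max(cv2.findContours(mm,0,1)[0],key=cv2.contourArea)[:,0]
if __name__=='__main__':
    c=pickle.load(open('w2.pkl','rb')); b=brown(c)
    print('lid',circ(plane(c,blob(b,(195,145,300,245)),.136),.030))
    print('round',circ(plane(c,blob(b,(500,100,620,215)),.006)))
    P=cloud(c);X,Y,Z=P[...,0],P[...,1],P[...,2]; ok=c['range_z']>0
    q=ok&(Z>.157)&(Z<.18)&(X>.45); print('knob',circ(P[q],.0105),P[q].mean(0),P[q][:,2].max())
    q=ok&(Z>.068)&(Z<.078)&(X<.475)&(X>.38)&(Y>.29); print('dish',circ(P[q],.0295),P[q].min(0),P[q].max(0),P[q][:,2].mean())
    q=ok&(Z>.112)&(Z<.126)&(X>.45)&(X<.57)&(Y>.33); print('mugtop',circ(P[q],.034),P[q].shape)
    q=ok&(Z>.042)&(Z<.048)&(X<.57)&(X>.36)&(Y>.28)&(Y<.45);print('tin',rect(P[q]))
    q=ok&(Z>.055)&(Z<.112)&(X<.52)&(X>.43)&(Y>.385)&(Y<.46)
    d=P[q][:,:2]-[.506,.3855]; r=np.hypot(*d.T); k=r>.045; print('handle',k.sum(),np.degrees(np.arctan2(d[k,1],d[k,0])).mean(),r.max())
    c=pickle.load(open('w1.pkl','rb')); b=brown(c)
    p=blob(b,(400,40,540,170)); print('square',rect(plane(c,p,.006)))
    p=blob(b,(220,0,360,80)); p=p[p[:,1]>2]; print('round',circ(plane(c,p,.006),.050))
E
python3 m3.py
```

```text
lid [0.5053 0.3858 0.03  ]
round [0.6608 0.112  0.0492]
knob [0.5057 0.3856 0.03  ] [0.50700783 0.38532838 0.16723598] 0.17009717429309845
dish [0.4259 0.3433 0.03  ] [0.39422364 0.31260024 0.06800412] [0.46969622 0.42659361 0.07716888] 0.07224637714636259
mugtop [0.5029 0.3869 0.03  ] (923, 3)
tin [466.2 364.8 168.7  67.4  26. ]
handle 112 135.5808599310207 0.0588726206452278
square [662.4 -90.   98.8 100.   28.8]
round [0.6623 0.1112 0.03  ]
```

drive_tool --linear '[[0,0.4,0],[-0.01,0.77,-0.2],[-0.01,0.77,-0.5],[-0.01,0.77,-0.8],[-0.01,0.77,-0.8],[-0.01,0.77,-0.8]]' --dr '[[0,0,0],[0,0,0],[0,0,0],[0,0,0],[0,0,0],[0,0,0]]' --claw '[0,0,0.3,0.4,0.4,0.4]' --force 12

```text
time_s: 5.75
ee_pos: [0.506, 0.3879, 0.1881]
tool_rot: [0.975, 0.224, 0.001, -0.0]
force: [-0.3, -0.2, 0.0]
gripper_width: 0.0555
gripper_force: 0.0
```

drive_tool --linear '[[0,0,-0.25],[0,0,-0.4],[0,0,-0.5],[0,0,-0.54],[0,0,-0.54],[0,0,-0.54]]' --dr '[[0,0,0],[0,0,0],[0,0,0],[0,0,0],[0,0,0],[0,0,0]]' --claw '[0.4,0.4,0.4,0.4,0.4,0.4]'

```text
time_s: 6.5
ee_pos: [0.5054, 0.3887, 0.1441]
tool_rot: [0.974, 0.224, 0.0, -0.0]
force: [-0.2, -0.8, -0.6]
gripper_width: 0.0548
gripper_force: 0.0
```

drive_tool --linear '[[0,-0.03,0],[0,-0.03,0],[0,-0.03,0],[0,-0.03,0],[0,-0.03,0],[0,-0.03,0],[0,-0.03,0],[0,-0.03,0],[0,-0.03,0],[0,-0.03,0]]' --dr '[[0,0,0],[0,0,0],[0,0,0],[0,0,0],[0,0,0],[0,0,0],[0,0,0],[0,0,0],[0,0,0],[0,0,0]]' --claw '[0.4,0.4,0.6,0.7,1,1,1,1,1,1]' --force 12

```text
time_s: 7.75
ee_pos: [0.5051, 0.3861, 0.1435]
tool_rot: [0.974, 0.224, -0.0, 0.0]
force: [0.4, -0.2, 0.3]
gripper_width: 0.0216
gripper_force: 12.0
```

drive_tool --linear '[[0,0,0.1],[0,0,0.3],[0,0,0.6],[0,0,1],[0,0,1]]' --dr '[[0,0,0],[0,0,0],[0,0,0],[0,0,0],[0,0,0]]' --claw '[1,1,1,1,1]'

```text
time_s: 8.38
ee_pos: [0.5066, 0.3872, 0.2277]
tool_rot: [0.974, 0.224, 0.004, -0.002]
force: [-0.2, 0.2, 0.2]
gripper_width: 0.0219
gripper_force: 12.0
```

drive_tool --linear '[[0,-0.15,0.3],[0,-0.4,0.4],[0,-0.7,0.4],[0,-1,0.4]]' --dr '[[0,0,0],[0,0,0],[0,0,0],[0,0,0]]' --claw '[1,1,1,1]'

```text
time_s: 8.88
ee_pos: [0.5046, 0.3038, 0.2546]
tool_rot: [0.975, 0.224, -0.001, 0.0]
force: [-0.0, -0.0, -0.7]
gripper_width: 0.0219
gripper_force: 12.0
```

drive_tool --linear '[[0,-0.35,0],[0,-0.7,0],[0,-1,0]]' --dr '[[0,0,0],[0,0,0],[0,0,0]]' --claw '[1,1,1]'

```text
time_s: 9.25
ee_pos: [0.5044, 0.2235, 0.2547]
tool_rot: [0.975, 0.224, -0.001, 0.0]
force: [1.0, 0.2, -1.4]
gripper_width: 0.0218
gripper_force: 12.0
```

drive_tool --linear '[[-0.2,-0.35,0],[-0.5,-0.7,0],[-0.67,-1,0]]' --dr '[[0,0,0],[0,0,0],[0,0,0]]' --claw '[1,1,1]'

```text
time_s: 9.62
ee_pos: [0.4496, 0.1438, 0.2547]
tool_rot: [0.975, 0.224, -0.001, 0.0]
force: [0.5, 0.1, -0.7]
gripper_width: 0.0215
gripper_force: 12.0
```

drive_tool --linear '[[0,-0.35,0],[0,-0.7,0],[0,-1,0]]' --dr '[[0,0,0],[0,0,0],[0,0,0]]' --claw '[1,1,1]'

```text
time_s: 10.0
ee_pos: [0.4504, 0.064, 0.2549]
tool_rot: [0.975, 0.224, -0.001, 0.0]
force: [0.5, -0.0, -0.6]
gripper_width: 0.0219
gripper_force: 12.0
```

drive_tool --linear '[[0,-0.3,0],[0,-0.6,0],[0,-0.85,0],[0,-1,0],[0,-1,0],[0,-1,0]]' --dr '[[0,0,0],[0,0,0],[0,0,0],[0,0,0],[0,0,0],[0,0,0]]' --claw '[1,1,1,1,1,1]'

```text
time_s: 10.75
ee_pos: [0.4513, -0.0136, 0.2554]
tool_rot: [0.974, 0.224, -0.0, -0.0]
force: [-0.0, -0.5, -0.6]
gripper_width: 0.0216
gripper_force: 12.0
```

Run:
```python
from h import *; import pickle
from m3 import *
s=state(); print(s['ee_pos'],s['gripper_width'])
for n in ['scene','side']:
    c=shot(n); pickle.dump(c,open(n+'1.pkl','wb'))
    P=cloud(c);X,Y,Z=P[...,0],P[...,1],P[...,2]; ok=(c['range_z']>0)&(abs(X-.45)<.09)&(abs(Y+.02)<.09)
    b=brown(c)>0
    q=ok&b&(Z>.18); p=P[q]; print(n,'lid',p.min(0).round(4),p.max(0).round(4))
    q=ok&b&(Z>.233)&(Z<.252); print(circ(P[q],.030))
    q=ok&(Z>.16)&(Z<.175); print('jar',circ(P[q],.0295),P[q].min(0).round(4),P[q].max(0).round(4))
```

```text
[ 0.45132243 -0.01364637  0.25539169] 0.021602609232102266
scene lid [ 0.4314 -0.0647  0.2441] [0.5003 0.0312 0.3788]
[ 0.4493 -0.0134  0.03  ]
jar [ 0.4524 -0.0233  0.03  ] [ 0.4189 -0.0557  0.16  ] [0.4855 0.0109 0.1728]
side lid [ 0.3652 -0.0327  0.2296] [0.494  0.0508 0.5752]
[ 0.4531 -0.0161  0.03  ]
jar [ 0.4503 -0.019   0.03  ] [ 0.4181 -0.054   0.16  ] [0.4837 0.0134 0.171 ]
```

drive_tool --linear '[[0,-0.05,0],[0,-0.09,-0.1],[0,-0.09,-0.3],[0,-0.09,-0.5],[0,-0.09,-0.63],[0,-0.09,-0.7],[0,-0.09,-0.7],[0,-0.09,-0.7]]' --dr '[[0,0,0],[0,0,0],[0,0,0],[0,0,0],[0,0,0],[0,0,0],[0,0,0],[0,0,0]]' --claw '[1,1,1,1,1,1,1,1]'

```text
time_s: 11.85
ee_pos: [0.4519, -0.0212, 0.2]
tool_rot: [0.974, 0.224, 0.0, 0.0]
force: [-0.4, -0.2, -0.6]
gripper_width: 0.0213
gripper_force: 12.0
```

Run:
```python
from h import *
a=[]
for n,(x0,x1,y0,y1) in [('scene',(200,320,140,240)),('side',(320,440,140,240))]:
    c=shot(n); a.append(cv2.resize(c['image'][y0:y1,x0:x1],None,fx=3.3,fy=3.3,interpolation=2))
cv2.imwrite('pics/jar1.png',np.hstack(a))
```

```text
(no output)
```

View pics/jar1.png

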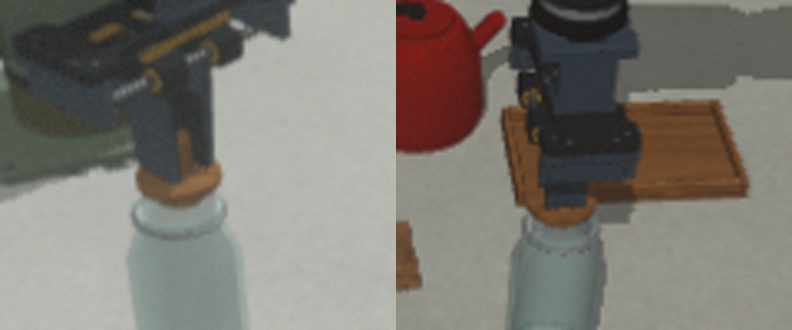

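Both views show the disc centred over the neck (left: disc 178 vs band 180; right: 562 vs 562). Lowering.

drive_tool --linear '[[0,0,-0.04],[0,0,-0.08],[0,0,-0.12],[0,0,-0.16],[0,0,-0.19],[0,0,-0.21],[0,0,-0.225],[0,0,-0.235],[0,0,-0.235]]' --dr '[[0,0,0],[0,0,0],[0,0,0],[0,0,0],[0,0,0],[0,0,0],[0,0,0],[0,0,0],[0,0,0]]' --claw '[1,1,1,1,1,1,1,1,1]'

```text
time_s: 13.08
ee_pos: [0.4516, -0.0212, 0.1814]
tool_rot: [0.974, 0.224, 0.0, 0.0]
force: [-1.3, -0.4, 5.3]
gripper_width: 0.0218
gripper_force: 12.0
```

drive_tool --linear '[[0,0,0],[0,0,0],[0,0,0],[0,0,0.1],[0,0,0.3],[0,0,0.6],[0,0,0.9],[0,0,0.9]]' --dr '[[0,0,0],[0,0,0],[0,0,0],[0,0,0],[0,0,0],[0,0,0],[0,0,0],[0,0,0]]' --claw '[0.5,0.4,0.4,0.4,0.3,0.2,0,0]'

```text
time_s: 14.08
ee_pos: [0.4528, -0.0212, 0.2547]
tool_rot: [0.974, 0.224, 0.002, 0.001]
force: [-0.1, -0.7, -0.3]
gripper_width: 0.0895
gripper_force: 0.0
```

drive_tool --linear '[[-0.1,0.5,0],[-0.3,1,0],[-0.3,1,0]]' --dr '[[0,0,0],[0,0,0],[0,0,0]]' --claw '[0,0,0]'

```text
time_s: 14.45
ee_pos: [0.4261, 0.0604, 0.2518]
tool_rot: [0.974, 0.226, -0.001, -0.0]
force: [-0.5, 0.1, 0.3]
gripper_width: 0.0914
gripper_force: 0.0
```

Run:
```python
from h import *; import pickle
from m3 import *
for n in ['scene','side']:
    c=shot(n)
    P=cloud(c);X,Y,Z=P[...,0],P[...,1],P[...,2]; ok=(c['range_z']>0)&(abs(X-.45)<.06)&(abs(Y+.02)<.06)
    b=brown(c)>0
    q=ok&b&(Z>.16); p=P[q]; print(n,'lid',p.min(0).round(4),p.max(0).round(4)); q=ok&b&(Z>.172)&(Z<.182)
    print(circ(P[q],.030),np.median(P[q],0));
```

```text
scene lid [ 0.4281 -0.0489  0.1744] [0.4815 0.0393 0.3634]
[ 0.4421 -0.019   0.03  ] [ 0.46132101 -0.02450002  0.17876085]
side lid [ 0.4479 -0.0403  0.1708] [0.4833 0.0347 0.3541]
[ 0.4454 -0.0238  0.03  ] [ 0.46695451 -0.00716122  0.17629481]
```

drive_tool --linear '[[0,0.5,0],[0,1,0],[0,1,0]]' --dr '[[0,0,0],[0,0,0],[0,0,0]]' --claw '[0,0,0]'

```text
time_s: 14.92
ee_pos: [0.428, 0.1396, 0.2522]
tool_rot: [0.974, 0.225, -0.0, 0.0]
force: [0.0, -1.0, -0.6]
gripper_width: 0.0913
gripper_force: 0.0
```

drive_tool --linear '[[0,0.5,0],[0,1,0],[0,1,0]]' --dr '[[0,0,0],[0,0,0],[0,0,0]]' --claw '[0,0,0]'

```text
time_s: 15.3
ee_pos: [0.4282, 0.2191, 0.2522]
tool_rot: [0.974, 0.225, -0.0, 0.0]
force: [-0.1, 0.6, -0.9]
gripper_width: 0.0912
gripper_force: 0.0
```

drive_tool --linear '[[0,0.5,0],[0,1,0],[0,1,0],[0,1,0],[0,1,0]]' --dr '[[0,0,0],[0,0,0],[0,0,0],[0,0,0],[0,0,0]]' --claw '[0,0,0,0,0]'

```text
time_s: 15.92
ee_pos: [0.4278, 0.2972, 0.2529]
tool_rot: [0.975, 0.224, -0.0, 0.0]
force: [1.0, -0.1, -0.3]
gripper_width: 0.0913
gripper_force: 0.0
```

Run:
```python
from h import *; import pickle
from m3 import *
print(state()['ee_pos'])
c=shot('wrist'); pickle.dump(c,open('w3.pkl','wb')); cv2.imwrite('pics/w3.png',c['image'])
P=cloud(c);X,Y,Z=P[...,0],P[...,1],P[...,2]; ok=c['range_z']>0
q=ok&(Z>.069)&(Z<.077)&(X<.462)&(X>.38)&(Y>.29)&(Y<.39); print('dish',q.sum(),circ(P[q],.0295),P[q].min(0),P[q].max(0))
q=ok&(Z>.115)&(Z<.125)&(X>.45)&(X<.57)&(Y>.33)&(Y<.44); print('mugtop',circ(P[q],.034),P[q].mean(0),P[q].min(0),P[q].max(0))
q=ok&(Z>.042)&(Z<.048)&(X<.57)&(X>.36)&(Y>.28)&(Y<.45);print('tin',rect(P[q]))
```

```text
[0.4278017  0.29721038 0.25285075]
dish 925 [0.4254 0.3431 0.03  ] [0.39402741 0.31266055 0.06900221] [0.45586816 0.37368585 0.07543064]
mugtop [0.4951 0.3821 0.03  ] [0.50627521 0.38544431 0.11997477] [0.47217384 0.35149655 0.11586682] [0.53922184 0.4191436  0.1226895 ]
tin [465.3 365.1 168.6  66.4  25.3]
```

View pics/w3.png

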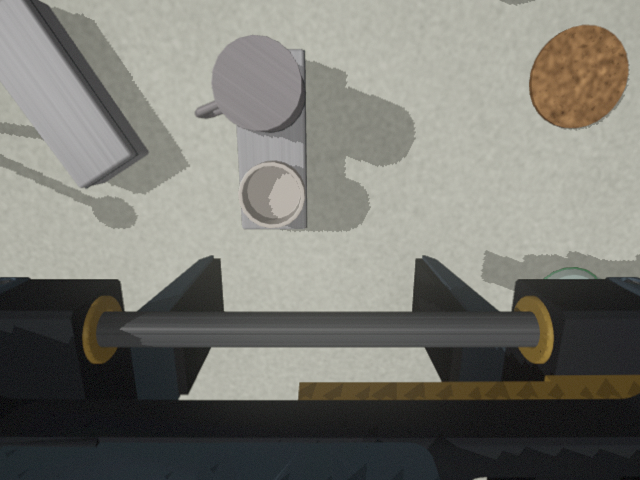

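The stack now shows the bare mug top (257,82), with its handle lower left, and the dish (272,194) clear between the finger directions. Descending on the dish.

drive_tool --linear '[[-0.03,0.3,0],[-0.03,0.57,-0.2],[-0.03,0.57,-0.6],[-0.03,0.57,-0.6]]' --dr '[[0,0,0],[0,0,0],[0,0,0],[0,0,0]]' --claw '[0,0,0,0]'

```text
time_s: 16.48
ee_pos: [0.4234, 0.3434, 0.2016]
tool_rot: [0.974, 0.225, -0.003, 0.002]
force: [0.5, 0.6, 0.2]
gripper_width: 0.0911
gripper_force: 0.0
```

drive_tool --linear '[[0,0,-0.3],[0,0,-0.6],[0,0,-0.85],[0,0,-1],[0,0,-1],[0,0,-1],[0,0,-1]]' --dr '[[0,0,0],[0,0,0],[0,0,0],[0,0,0],[0,0,0],[0,0,0],[0,0,0]]' --claw '[0,0,0,0,0,0,0]'

```text
time_s: 17.35
ee_pos: [0.4256, 0.3448, 0.1257]
tool_rot: [0.974, 0.224, 0.001, -0.0]
force: [0.3, -0.4, 0.3]
gripper_width: 0.0912
gripper_force: 0.0
```

drive_tool --linear '[[0,-0.02,-0.3],[0,-0.02,-0.55],[0,-0.02,-0.75],[0,-0.02,-0.88],[0,-0.02,-0.94],[0,-0.02,-0.94],[0,-0.02,-0.94],[0,-0.02,-0.94]]' --dr '[[0,0,0],[0,0,0],[0,0,0],[0,0,0],[0,0,0],[0,0,0],[0,0,0],[0,0,0]]' --claw '[0,0,0,0,0,0,0,0]'

```text
time_s: 18.35
ee_pos: [0.4254, 0.3431, 0.0501]
tool_rot: [0.974, 0.224, 0.0, -0.0]
force: [-0.2, 0.2, 0.2]
gripper_width: 0.0912
gripper_force: 0.0
```

drive_tool --linear '[[0,0,0],[0,0,0],[0,0,0],[0,0,0],[0,0,0],[0,0,0],[0,0,0],[0,0,0]]' --dr '[[0,0,0],[0,0,0],[0,0,0],[0,0,0],[0,0,0],[0,0,0],[0,0,0],[0,0,0]]' --claw '[0.1,0.2,0.25,0.28,0.31,0.4,1,1]' --force 12

```text
time_s: 19.35
ee_pos: [0.4251, 0.3429, 0.0496]
tool_rot: [0.974, 0.224, -0.0, 0.0]
force: [-0.6, 0.4, -0.0]
gripper_width: 0.0612
gripper_force: 12.0
```

drive_tool --linear '[[0,0,0.1],[0,0,0.3],[0,0,0.65],[0,0,1]]' --dr '[[0,0,0],[0,0,0],[0,0,0],[0,0,0]]' --claw '[1,1,1,1]'

```text
time_s: 19.85
ee_pos: [0.4253, 0.3429, 0.1315]
tool_rot: [0.974, 0.224, 0.0, -0.0]
force: [-0.3, 0.4, -1.2]
gripper_width: 0.0613
gripper_force: 12.0
```

drive_tool --linear '[[0,0,0.35],[0.1,-0.2,0.65],[0.3,-0.5,0.9],[0.6,-1,1]]' --dr '[[0,0,0],[0,0,0],[0,0,0],[0,0,0]]' --claw '[1,1,1,1]'

```text
time_s: 20.35
ee_pos: [0.474, 0.2632, 0.2124]
tool_rot: [0.974, 0.226, 0.002, -0.001]
force: [0.6, 0.0, -1.2]
gripper_width: 0.0613
gripper_force: 12.0
```

drive_tool --linear '[[0.2,-0.35,0],[0.4,-0.7,0],[0.6,-1,0]]' --dr '[[0,0,0],[0,0,0],[0,0,0]]' --claw '[1,1,1]'

```text
time_s: 20.72
ee_pos: [0.5216, 0.1817, 0.211]
tool_rot: [0.975, 0.224, 0.001, 0.0]
force: [1.3, -0.1, -1.3]
gripper_width: 0.0615
gripper_force: 12.0
```

drive_tool --linear '[[0.2,-0.35,0],[0.4,-0.7,0],[0.6,-1,0]]' --dr '[[0,0,0],[0,0,0],[0,0,0]]' --claw '[1,1,1]'

```text
time_s: 21.1
ee_pos: [0.5696, 0.1017, 0.2109]
tool_rot: [0.975, 0.224, 0.001, 0.0]
force: [-0.2, 0.4, -0.8]
gripper_width: 0.0611
gripper_force: 12.0
```

drive_tool --linear '[[0.2,-0.35,0],[0.4,-0.7,0],[0.6,-1,0]]' --dr '[[0,0,0],[0,0,0],[0,0,0]]' --claw '[1,1,1]'

```text
time_s: 21.48
ee_pos: [0.6176, 0.0217, 0.2109]
tool_rot: [0.975, 0.224, 0.001, 0.0]
force: [-0.6, -0.4, -0.7]
gripper_width: 0.0617
gripper_force: 12.0
```

drive_tool --linear '[[0.2,-0.35,0],[0.4,-0.7,0],[0.58,-1,0]]' --dr '[[0,0,0],[0,0,0],[0,0,0]]' --claw '[1,1,1]'

```text
time_s: 21.85
ee_pos: [0.664, -0.0583, 0.2108]
tool_rot: [0.975, 0.224, 0.001, 0.0]
force: [0.6, 1.4, -1.6]
gripper_width: 0.0611
gripper_force: 12.0
```

drive_tool --linear '[[0,-0.2,0],[0,-0.35,0],[0,-0.4,0],[0,-0.4,0],[0,-0.4,0]]' --dr '[[0,0,0],[0,0,0],[0,0,0],[0,0,0],[0,0,0]]' --claw '[1,1,1,1,1]'

```text
time_s: 22.48
ee_pos: [0.6634, -0.0884, 0.2097]
tool_rot: [0.974, 0.225, 0.0, -0.0]
force: [-1.4, -0.5, -1.2]
gripper_width: 0.0613
gripper_force: 12.0
```

Run:
```python
from h import *; import pickle
from m3 import *
print(state()['ee_pos'],state()['gripper_width'])
for n in ['scene','side']:
    c=shot(n)
    P=cloud(c);X,Y,Z=P[...,0],P[...,1],P[...,2]; ok=(c['range_z']>0)
    b=brown(c)>0
    o=ok&(abs(X-.45)<.06)&(abs(Y+.02)<.06)&b
    q=o&(Z>.172)&(Z<.188);print(n,'lid',cv2.minEnclosingCircle((P[q][:,:2]*1000).astype(np.float32)),circ(P[q],.030),np.median(P[q],0)); 
    q=o&(Z>.19); print('knob',P[q].mean(0),P[q].max(0))
    q=ok&(abs(X-.45)<.06)&(abs(Y+.02)<.06)&~b&(Z>.02)&(Z<.12);print('jar',cv2.minEnclosingCircle((P[q][:,:2]*1000).astype(np.float32)))
    cv2.imwrite(f'pics/{n}2.png',c['image'])
```

```text
[ 0.66338913 -0.08841035  0.20974265] 0.06130294654899847Traceback (most recent call last):
  File "<stdin>", line 9, in <module>
  File "m2.py", line 6, in circ
    s=least_squares(f,[*((p.min(0)+p.max(0))/2)[:2],.03],loss='soft_l1',f_scale=.002); return s.x.round(4)
                          ~~~~~^^^
    return umr_minimum(a, axis, None, out, keepdims, initial, where)
ValueError: zero-size array to reduction operation minimum which has no identity
```

drive_tool --linear '[[0,-0.01,-0.3],[0,-0.01,-0.6],[0,-0.01,-0.85],[0,-0.01,-1]]' --dr '[[0,0,0],[0,0,0],[0,0,0],[0,0,0]]' --claw '[1,1,1,1]'

```text
time_s: 23.02
ee_pos: [0.6631, -0.0894, 0.1284]
tool_rot: [0.974, 0.225, -0.001, -0.0]
force: [-0.3, -0.6, -1.1]
gripper_width: 0.0615
gripper_force: 12.0
```

drive_tool --linear '[[0,0,-0.3],[0,0,-0.6],[0,0,-0.85],[0,0,-1],[0,0,-1],[0,0,-1]]' --dr '[[0,0,0],[0,0,0],[0,0,0],[0,0,0],[0,0,0],[0,0,0]]' --claw '[1,1,1,1,1,1]'

```text
time_s: 23.78
ee_pos: [0.6643, -0.09, 0.0506]
tool_rot: [0.974, 0.224, 0.001, 0.0]
force: [-0.3, 0.7, -1.2]
gripper_width: 0.0612
gripper_force: 12.0
```

drive_tool --linear '[[0,0,-0.1],[0,0,-0.2],[0,0,-0.28],[0,0,-0.34],[0,0,-0.38],[0,0,-0.41],[0,0,-0.43],[0,0,-0.45],[0,0,-0.46],[0,0,-0.46],[0,0,-0.46]]' --dr '[[0,0,0],[0,0,0],[0,0,0],[0,0,0],[0,0,0],[0,0,0],[0,0,0],[0,0,0],[0,0,0],[0,0,0],[0,0,0]]' --claw '[1,1,1,1,1,1,1,1,1,1,1]'

```text
time_s: 25.15
ee_pos: [0.6636, -0.09, 0.0128]
tool_rot: [0.974, 0.224, 0.0, 0.0]
force: [0.2, 0.1, -2.1]
gripper_width: 0.0616
gripper_force: 12.0
```

drive_tool --linear '[[0,0,-0.007],[0,0,-0.014],[0,0,-0.02],[0,0,-0.025],[0,0,-0.03],[0,0,-0.03]]' --dr '[[0,0,0],[0,0,0],[0,0,0],[0,0,0],[0,0,0],[0,0,0]]' --claw '[1,1,1,1,1,1]'

```text
time_s: 25.9
ee_pos: [0.6635, -0.0899, 0.0105]
tool_rot: [0.974, 0.224, 0.0, 0.0]
force: [-0.1, -0.8, 1.6]
gripper_width: 0.0613
gripper_force: 12.0
```

drive_tool --linear '[[0,0,0],[0,0,0],[0,0,0],[0,0,0],[0,0,0.1],[0,0,0.3],[0,0,0.6],[0,0,1]]' --dr '[[0,0,0],[0,0,0],[0,0,0],[0,0,0],[0,0,0],[0,0,0],[0,0,0],[0,0,0]]' --claw '[0.25,0.15,0,0,0,0,0,0]'

```text
time_s: 26.9
ee_pos: [0.6634, -0.0899, 0.0919]
tool_rot: [0.974, 0.224, -0.0, 0.0]
force: [0.5, 0.6, 0.5]
gripper_width: 0.0913
gripper_force: 0.0
```

drive_tool --linear '[[0,0,0.5],[0,0,1],[0,0,1]]' --dr '[[0,0,0],[0,0,0],[0,0,0]]' --claw '[0,0,0]'

```text
time_s: 27.28
ee_pos: [0.6659, -0.0903, 0.1761]
tool_rot: [0.974, 0.224, 0.005, 0.002]
force: [0.4, 0.6, 0.3]
gripper_width: 0.0911
gripper_force: 0.0
```

drive_tool --linear '[[-0.15,0.5,0.5],[-0.33,1,0.5],[-0.33,1,0.5],[-0.33,1,0.5]]' --dr '[[0,0,0.05],[0,0,0.1],[0,0,0.16],[0,0,0.16]]' --claw '[0,0,0,0]'

```text
time_s: 27.78
ee_pos: [0.6366, -0.0095, 0.2102]
tool_rot: [0.888, 0.459, -0.0, -0.0]
force: [-0.3, 0.1, -0.8]
gripper_width: 0.0914
gripper_force: 0.0
```

drive_tool --linear '[[-0.15,0.5,0],[-0.33,1,0],[-0.33,1,0],[-0.33,1,0]]' --dr '[[0,0,0.05],[0,0,0.1],[0,0,0.17],[0,0,0.17]]' --claw '[0,0,0,0]'

```text
time_s: 28.28
ee_pos: [0.6106, 0.07, 0.21]
tool_rot: [0.736, 0.677, -0.0, -0.0]
force: [0.9, -0.5, -0.5]
gripper_width: 0.0914
gripper_force: 0.0
```

drive_tool --linear '[[-0.15,0.5,0],[-0.33,1,0],[-0.33,1,0],[-0.33,1,0]]' --dr '[[0,0,0.05],[0,0,0.1],[0,0,0.17],[0,0,0.17]]' --claw '[0,0,0,0]'

```text
time_s: 28.78
ee_pos: [0.5845, 0.1497, 0.2101]
tool_rot: [0.532, 0.847, -0.0, -0.0]
force: [0.3, 0.2, 0.1]
gripper_width: 0.0912
gripper_force: 0.0
```

drive_tool --linear '[[-0.15,0.5,0],[-0.33,1,0],[-0.33,1,0],[-0.33,1,0]]' --dr '[[0,0,0],[0,0,0],[0,0,0],[0,0,0]]' --claw '[0,0,0,0]'

```text
time_s: 29.28
ee_pos: [0.5584, 0.2291, 0.2102]
tool_rot: [0.532, 0.847, -0.0, 0.0]
force: [-0.6, -1.0, -0.3]
gripper_width: 0.0914
gripper_force: 0.0
```

drive_tool --linear '[[-0.15,0.5,0],[-0.33,0.8,0],[-0.33,0.8,0],[-0.33,0.8,0],[-0.33,0.8,0],[-0.33,0.8,0]]' --dr '[[0,0,0],[0,0,0],[0,0,0],[0,0,0],[0,0,0],[0,0,0]]' --claw '[0,0,0,0,0,0]'

```text
time_s: 30.02
ee_pos: [0.532, 0.2932, 0.2104]
tool_rot: [0.531, 0.847, 0.0, 0.0]
force: [0.7, 0.3, 0.7]
gripper_width: 0.0915
gripper_force: 0.0
```

Run:
```python
from h import *; import pickle
from m3 import *
s=state(); print(s['ee_pos'],s['joints'].round(2),R.from_quat(s['tool_rot']).as_matrix()[:2,1])
c=shot('wrist'); pickle.dump(c,open('w4.pkl','wb')); cv2.imwrite('pics/w4.png',c['image'])
P=cloud(c);X,Y,Z=P[...,0],P[...,1],P[...,2]; ok=c['range_z']>0
q=ok&(Z>.115)&(Z<.125)&(X>.45)&(X<.57)&(Y>.33)&(Y<.44); print('mugtop',q.sum(),P[q].min(0),P[q].max(0),P[q].mean(0))
for n in ['scene','side']:
    c=shot(n); cv2.imwrite(f'pics/{n}2.png',c['image']); pickle.dump(c,open(n+'2.pkl','wb'))
    P=cloud(c);X,Y,Z=P[...,0],P[...,1],P[...,2]; ok=(c['range_z']>0)
    b=brown(c)>0
    o=ok&(abs(X-.45)<.06)&(abs(Y+.02)<.06)
    q=o&b&(Z>.17)&(Z<.188);print(n,'lid',q.sum(),P[q].min(0),P[q].max(0))
    q=o&b&(Z>.19); print('knob',P[q].mean(0),P[q].max(0))
    q=ok&(abs(X-.663)<.06)&(abs(Y+.09)<.06)&(Z>.028)&(Z<.04); print('dish',circ(P[q],.03))
```

```text
[0.53199591 0.29323799 0.21040411] [ 0.48  0.37  1.49 -0.    1.28  0.03] [0.89989767 0.43610109]
mugtop 8940 [0.47180257 0.35175438 0.11716839] [0.53929662 0.41875726 0.12283214] [0.50524014 0.38598808 0.1199776 ]
scene lid 218 [ 0.42278237 -0.04868492  0.17587453] [0.48180712 0.00630555 0.18796938]
knob [ 0.45703033 -0.02132118  0.2020327 ] [ 0.4645784  -0.01196273  0.20867033]
dish [ 0.6648 -0.0895  0.03  ]
side lid 199 [ 0.42446007 -0.04606633  0.17077417] [0.48245603 0.01326624 0.18786721]
knob [ 0.45222014 -0.01525616  0.20070023] [ 0.4636079  -0.00494959  0.20749201]Traceback (most recent call last):
  File "<stdin>", line 14, in <module>
  File "m2.py", line 6, in circ
    s=least_squares(f,[*((p.min(0)+p.max(0))/2)[:2],.03],loss='soft_l1',f_scale=.002); return s.x.round(4)
                          ~~~~~^^^
    return umr_minimum(a, axis, None, out, keepdims, initial, where)
ValueError: zero-size array to reduction operation minimum which has no identity
```

View pics/w4.png

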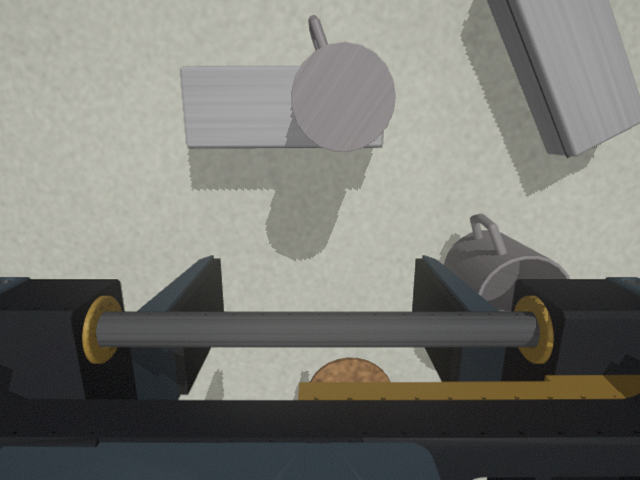

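Mug top at (343,97), handle pointing up and away at (318,30), clear of both finger paths; the spare mug (505,270) is well off. Going down on the mug.

drive_tool --linear '[[-0.15,0.5,0],[-0.33,1,0],[-0.33,1,0],[-0.33,1,0]]' --dr '[[0,0,0],[0,0,0],[0,0,0],[0,0,0]]' --claw '[0,0,0,0]'

```text
time_s: 30.68
ee_pos: [0.5052, 0.3737, 0.2103]
tool_rot: [0.53, 0.848, -0.0, 0.0]
force: [0.6, -0.6, -0.5]
gripper_width: 0.0912
gripper_force: 0.0
```

drive_tool --linear '[[0,0.15,0],[0,0.15,-0.3],[0,0.15,-0.6],[0,0.15,-0.75],[0,0.15,-0.75],[0,0.15,-0.75],[0,0.15,-0.75]]' --dr '[[0,0,0],[0,0,0],[0,0,0],[0,0,0],[0,0,0],[0,0,0],[0,0,0]]' --claw '[0,0,0,0,0,0,0]'

```text
time_s: 31.55
ee_pos: [0.5057, 0.3864, 0.1515]
tool_rot: [0.53, 0.848, 0.001, 0.0]
force: [-0.3, -0.2, -0.6]
gripper_width: 0.0913
gripper_force: 0.0
```

drive_tool --linear '[[0,-0.01,-0.25],[0,-0.01,-0.5],[0,-0.01,-0.7],[0,-0.01,-0.8],[0,-0.01,-0.83],[0,-0.01,-0.83],[0,-0.01,-0.83]]' --dr '[[0,0,0],[0,0,0],[0,0,0],[0,0,0],[0,0,0],[0,0,0],[0,0,0]]' --claw '[0,0,0,0,0,0,0]'

```text
time_s: 32.42
ee_pos: [0.5055, 0.3856, 0.0846]
tool_rot: [0.53, 0.848, 0.001, 0.0]
force: [-0.3, -0.4, 0.1]
gripper_width: 0.0915
gripper_force: 0.0
```

drive_tool --linear '[[0,0,0],[0,0,0],[0,0,0],[0,0,0],[0,0,0],[0,0,0],[0,0,0],[0,0,0]]' --dr '[[0,0,0],[0,0,0],[0,0,0],[0,0,0],[0,0,0],[0,0,0],[0,0,0],[0,0,0]]' --claw '[0.1,0.15,0.2,0.23,0.26,0.35,1,1]' --force 12

```text
time_s: 33.42
ee_pos: [0.5052, 0.3853, 0.084]
tool_rot: [0.53, 0.848, 0.0, 0.0]
force: [1.3, 0.5, 0.1]
gripper_width: 0.0689
gripper_force: 12.0
```

drive_tool --linear '[[0,0,0.08],[0,0,0.25],[0,0,0.6],[0,0,1]]' --dr '[[0,0,0],[0,0,0],[0,0,0],[0,0,0]]' --claw '[1,1,1,1]'

```text
time_s: 33.92
ee_pos: [0.5049, 0.3852, 0.1653]
tool_rot: [0.53, 0.848, -0.0, -0.0]
force: [0.6, -0.0, -1.3]
gripper_width: 0.0684
gripper_force: 12.0
```

drive_tool --linear '[[0,-0.15,0.3],[0,-0.4,0.5],[0,-0.7,0.5],[0,-1,0.5]]' --dr '[[0,0,0],[0,0,0],[0,0,0],[0,0,0]]' --claw '[1,1,1,1]'

```text
time_s: 34.42
ee_pos: [0.5045, 0.303, 0.2031]
tool_rot: [0.531, 0.848, -0.001, -0.0]
force: [-0.1, 0.3, -0.8]
gripper_width: 0.0687
gripper_force: 12.0
```

drive_tool --linear '[[0.2,-0.35,0],[0.5,-0.7,0],[0.9,-1,0]]' --dr '[[0,0,0],[0,0,0],[0,0,0]]' --claw '[1,1,1]'

```text
time_s: 34.8
ee_pos: [0.5766, 0.2227, 0.2029]
tool_rot: [0.531, 0.848, -0.001, -0.001]
force: [0.8, 0.9, -0.2]
gripper_width: 0.0688
gripper_force: 12.0
```

drive_tool --linear '[[0.35,-0.35,0],[0.7,-0.7,0],[1,-1,0],[1,-1,0]]' --dr '[[0,0,0],[0,0,0],[0,0,0],[0,0,0]]' --claw '[1,1,1,1]'

```text
time_s: 35.3
ee_pos: [0.6576, 0.1418, 0.2021]
tool_rot: [0.532, 0.847, -0.001, -0.001]
force: [-0.6, 0.3, -0.4]
gripper_width: 0.0688
gripper_force: 12.0
```

drive_tool --linear '[[0.06,-0.2,0],[0.06,-0.41,0],[0.06,-0.41,-0.3],[0.06,-0.41,-0.6],[0.06,-0.41,-0.85],[0.06,-0.41,-1],[0.06,-0.41,-1],[0.06,-0.41,-1]]' --dr '[[0,0,0],[0,0,0],[0,0,0],[0,0,0],[0,0,0],[0,0,0],[0,0,0],[0,0,0]]' --claw '[1,1,1,1,1,1,1,1]'

```text
time_s: 36.3
ee_pos: [0.6625, 0.1125, 0.125]
tool_rot: [0.53, 0.848, 0.001, 0.001]
force: [-0.3, 0.2, -1.0]
gripper_width: 0.0688
gripper_force: 12.0
```

drive_tool --linear '[[0,0,-0.25],[0,0,-0.5],[0,0,-0.7],[0,0,-0.82],[0,0,-0.89],[0,0,-0.92],[0,0,-0.94],[0,0,-0.95],[0,0,-0.95]]' --dr '[[0,0,0],[0,0,0],[0,0,0],[0,0,0],[0,0,0],[0,0,0],[0,0,0],[0,0,0],[0,0,0]]' --claw '[1,1,1,1,1,1,1,1,1]'

```text
time_s: 37.42
ee_pos: [0.662, 0.1125, 0.0482]
tool_rot: [0.53, 0.848, 0.0, 0.0]
force: [0.3, -0.1, -1.0]
gripper_width: 0.069
gripper_force: 12.0
```

drive_tool --linear '[[0,0,-0.01],[0,0,-0.02],[0,0,-0.028],[0,0,-0.034],[0,0,-0.04],[0,0,-0.04]]' --dr '[[0,0,0],[0,0,0],[0,0,0],[0,0,0],[0,0,0],[0,0,0]]' --claw '[1,1,1,1,1,1]'

```text
time_s: 38.17
ee_pos: [0.662, 0.1125, 0.045]
tool_rot: [0.53, 0.848, 0.0, 0.0]
force: [-1.0, -0.1, 1.1]
gripper_width: 0.069
gripper_force: 12.0
```

drive_tool --linear '[[0,0,0],[0,0,0],[0,0,0],[0,0,0],[0,0,0.2],[0,0,0.5],[0,0,1],[0,0,1]]' --dr '[[0,0,0],[0,0,0],[0,0,0],[0,0,0],[0,0,0],[0,0,0],[0,0,0],[0,0,0]]' --claw '[0.2,0.1,0,0,0,0,0,0]'

```text
time_s: 39.17
ee_pos: [0.6646, 0.1129, 0.13]
tool_rot: [0.53, 0.848, 0.003, 0.004]
force: [-0.6, -0.1, -0.6]
gripper_width: 0.0913
gripper_force: 0.0
```

drive_tool --linear '[[0,0,0.5],[-0.4,0.3,1],[-0.8,0.6,1],[-0.8,0.6,1]]' --dr '[[0,0,0],[0,0,-0.05],[0,0,-0.1],[0,0,-0.1]]' --claw '[0,0,0,0]'

```text
time_s: 39.67
ee_pos: [0.5959, 0.1618, 0.2056]
tool_rot: [0.656, 0.755, 0.0, -0.0]
force: [0.8, -1.0, -0.6]
gripper_width: 0.0912
gripper_force: 0.0
```

drive_tool --linear '[[-0.4,0.4,0],[-0.8,0.9,0],[-0.8,0.9,0],[-0.8,0.9,0]]' --dr '[[0,0,-0.05],[0,0,-0.1],[0,0,-0.15],[0,0,-0.2]]' --claw '[0,0,0,0]'

```text
time_s: 40.17
ee_pos: [0.5339, 0.2326, 0.2042]
tool_rot: [0.858, 0.513, -0.0, 0.0]
force: [-0.7, 0.2, -0.7]
gripper_width: 0.0909
gripper_force: 0.0
```

drive_tool --linear '[[-0.4,0.4,0],[-0.85,0.9,0],[-0.85,0.9,0],[-0.85,0.9,0],[-0.85,0.9,0],[-0.85,0.9,0]]' --dr '[[0,0,-0.05],[0,0,-0.1],[0,0,-0.15],[0,0,-0.2],[0,0,-0.2],[0,0,-0.2]]' --claw '[0,0,0,0,0,0]'

```text
time_s: 40.92
ee_pos: [0.4662, 0.3042, 0.2044]
tool_rot: [0.974, 0.225, -0.0, 0.0]
force: [0.1, 1.0, 0.4]
gripper_width: 0.091
gripper_force: 0.0
```

Run:
```python
from h import *; import pickle
from m3 import *
s=state(); T=R.from_quat(s['tool_rot']).as_matrix();print(s['ee_pos'],s['joints'].round(2),np.degrees(np.arctan2(T[1,0],T[0,0])))
c=shot('wrist'); pickle.dump(c,open('w5.pkl','wb')); cv2.imwrite('pics/w5.png',c['image'])
P=cloud(c);X,Y,Z=P[...,0],P[...,1],P[...,2]; ok=c['range_z']>0
q=ok&(Z>.040)&(Z<.050)&(X>.36)&(X<.57)&(Y>.28)&(Y<.45); p=P[q]; print('tin',q.sum(),rect(p),np.median(p[:,2]))
for n in ['scene','side']:
    c=shot(n); cv2.imwrite(f'pics/{n}3.png',c['image']); pickle.dump(c,open(n+'3.pkl','wb'))
    P=cloud(c);X,Y,Z=P[...,0],P[...,1],P[...,2]; ok=(c['range_z']>0)
    for nm,cx,cy,h in [('mug',.662,.1125,.081),('dish',.6635,-.09,.034),('tintop',.466,.365,.045)]:
        r=.1 if nm=='tintop' else .05
        q=ok&(abs(X-cx)<r)&(abs(Y-cy)<r)&(abs(Z-h)<.005)
        if q.sum()>20: print(n,nm,q.sum(),P[q].min(0).round(4),P[q].max(0).round(4),rect(P[q]))
```

```text
[0.46622947 0.30415322 0.20442437] [ 0.56  0.3   1.62 -0.    1.22  1.67] 26.059402281505516
tin 14812 [465.4 365.4 170.1  66.4  26.1] 0.0449070350849986
scene mug 542 [0.6277 0.0792 0.076 ] [0.6969 0.146  0.0851] [661.9 112.8  64.3  69.2  62.8]
scene dish 218 [ 0.6325 -0.1201  0.0291] [ 0.6955 -0.059   0.0379] [665.  -89.6  60.6  60.9  61.2]
scene tintop 920 [0.377  0.3002 0.04  ] [0.5557 0.4287 0.0496] [465.5 363.8 171.3  70.8  26.4]
side mug 306 [0.6298 0.0816 0.076 ] [0.696  0.1505 0.0845] [663.6 115.2  65.1  67.6  18.2]
side tintop 1592 [0.3771 0.2995 0.04  ] [0.5557 0.4327 0.0492] [466.1 366.6 170.   69.3  25.9]
```

View pics/scene3.png

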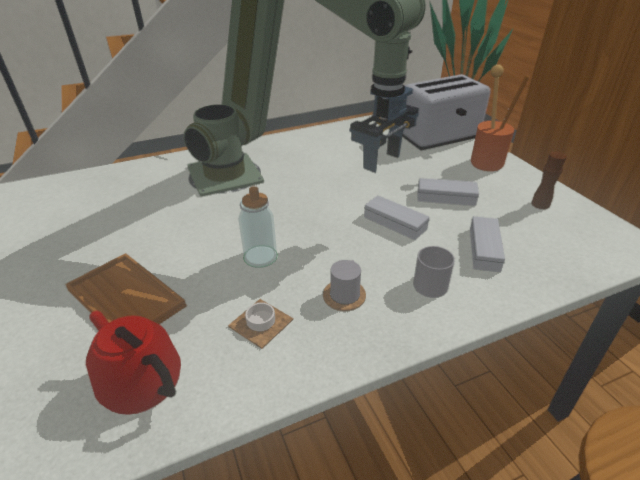

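The scene shows lid on jar (255,200), dish centred on its mat (260,317), mug centred on its mat (346,282), kettle and spare mug as before. Now the tin.

drive_tool --linear '[[0,0.4,0],[-0.01,0.76,0],[-0.01,0.76,-0.3],[-0.01,0.76,-0.6],[-0.01,0.76,-0.8],[-0.01,0.76,-0.8]]' --dr '[[0,0,0],[0,0,0],[0,0,0],[0,0,0],[0,0,0],[0,0,0]]' --claw '[0,0,0,0,0,0]'

```text
time_s: 41.82
ee_pos: [0.4647, 0.3647, 0.1397]
tool_rot: [0.974, 0.225, -0.001, 0.001]
force: [-0.0, -0.3, 0.2]
gripper_width: 0.0912
gripper_force: 0.0
```

drive_tool --linear '[[0,0,-0.3],[0,0,-0.5],[0,0,-0.7],[0,0,-0.8],[0,0,-0.8],[0,0,-0.8]]' --dr '[[0,0,0],[0,0,0],[0,0,0],[0,0,0],[0,0,0],[0,0,0]]' --claw '[0,0,0,0,0,0]'

```text
time_s: 42.58
ee_pos: [0.4655, 0.3656, 0.0773]
tool_rot: [0.974, 0.224, 0.001, -0.0]
force: [0.8, -0.6, -0.7]
gripper_width: 0.0911
gripper_force: 0.0
```

drive_tool --linear '[[0,0,-0.25],[0,0,-0.5],[0,0,-0.65],[0,0,-0.73],[0,0,-0.75],[0,0,-0.75],[0,0,-0.75]]' --dr '[[0,0,0],[0,0,0],[0,0,0],[0,0,0],[0,0,0],[0,0,0],[0,0,0]]' --claw '[0,0,0,0,0,0,0]'

```text
time_s: 43.45
ee_pos: [0.4654, 0.3655, 0.0173]
tool_rot: [0.974, 0.224, 0.001, -0.0]
force: [0.5, 1.0, -0.0]
gripper_width: 0.0908
gripper_force: 0.0
```

drive_tool --linear '[[0,0,0],[0,0,0],[0,0,0],[0,0,0],[0,0,0],[0,0,0],[0,0,0],[0,0,0]]' --dr '[[0,0,0],[0,0,0],[0,0,0],[0,0,0],[0,0,0],[0,0,0],[0,0,0],[0,0,0]]' --claw '[0.1,0.15,0.2,0.25,0.3,0.4,1,1]' --force 30

```text
time_s: 44.45
ee_pos: [0.4651, 0.3653, 0.0168]
tool_rot: [0.974, 0.224, 0.0, 0.0]
force: [0.0, -0.2, -0.0]
gripper_width: 0.0657
gripper_force: 30.0
```

drive_tool --linear '[[0,0,0.06],[0,0,0.2],[0,0,0.45],[0,0,0.75],[0,0,1]]' --dr '[[0,0,0],[0,0,0],[0,0,0],[0,0,0],[0,0,0]]' --claw '[1,1,1,1,1]'

```text
time_s: 45.08
ee_pos: [0.4653, 0.3654, 0.0984]
tool_rot: [0.974, 0.224, 0.001, -0.0]
force: [-0.3, 0.0, -1.9]
gripper_width: 0.0658
gripper_force: 30.0
```

drive_tool --linear '[[0,0,0.3],[0,0,0.65],[0,0,1]]' --dr '[[0,0,0],[0,0,0],[0,0,0]]' --claw '[1,1,1]'

```text
time_s: 45.45
ee_pos: [0.4649, 0.3651, 0.1783]
tool_rot: [0.974, 0.224, 0.0, -0.0]
force: [-0.1, 0.1, -2.4]
gripper_width: 0.0659
gripper_force: 30.0
```

drive_tool --linear '[[0,-0.1,0.35],[0,-0.3,0.7],[0,-0.6,1],[0,-1,1]]' --dr '[[0,0,0],[0,0,0],[0,0,0],[0,0,0]]' --claw '[1,1,1,1]'

```text
time_s: 45.95
ee_pos: [0.4659, 0.2854, 0.2597]
tool_rot: [0.974, 0.225, 0.003, -0.001]
force: [0.6, 0.4, -2.5]
gripper_width: 0.0661
gripper_force: 30.0
```

drive_tool --linear '[[0,-0.35,0.15],[0,-0.7,0.3],[0,-1,0.3]]' --dr '[[0,0,0],[0,0,0],[0,0,0]]' --claw '[1,1,1]'

```text
time_s: 46.32
ee_pos: [0.4652, 0.2043, 0.2825]
tool_rot: [0.975, 0.224, 0.001, -0.0]
force: [-0.3, -0.4, -2.3]
gripper_width: 0.0657
gripper_force: 30.0
```

drive_tool --linear '[[0,-0.35,0],[0,-0.7,0],[0,-1,0]]' --dr '[[0,0,0],[0,0,0],[0,0,0]]' --claw '[1,1,1]'

```text
time_s: 46.7
ee_pos: [0.4647, 0.1242, 0.2815]
tool_rot: [0.975, 0.224, 0.0, 0.0]
force: [-0.9, 0.4, -2.0]
gripper_width: 0.0661
gripper_force: 30.0
```

drive_tool --linear '[[0,-0.35,0],[0,-0.7,0],[0,-1,0]]' --dr '[[0,0,0],[0,0,0],[0,0,0]]' --claw '[1,1,1]'

```text
time_s: 47.08
ee_pos: [0.4647, 0.0443, 0.2815]
tool_rot: [0.975, 0.224, 0.0, 0.0]
force: [0.3, -0.4, -1.7]
gripper_width: 0.0659
gripper_force: 30.0
```

drive_tool --linear '[[0,-0.35,0],[0,-0.7,0],[0,-1,0]]' --dr '[[0,0,0],[0,0,0],[0,0,0]]' --claw '[1,1,1]'

```text
time_s: 47.45
ee_pos: [0.4647, -0.0357, 0.2815]
tool_rot: [0.975, 0.224, 0.0, 0.0]
force: [-0.2, -0.3, -2.2]
gripper_width: 0.0659
gripper_force: 30.0
```

drive_tool --linear '[[0,-0.35,0],[0,-0.7,0],[0,-1,0]]' --dr '[[0,0,0],[0,0,0],[0,0,0]]' --claw '[1,1,1]'

```text
time_s: 47.82
ee_pos: [0.4647, -0.1156, 0.2814]
tool_rot: [0.975, 0.224, 0.0, 0.0]
force: [-0.0, -0.6, -2.3]
gripper_width: 0.0659
gripper_force: 30.0
```

drive_tool --linear '[[0,-0.35,0],[0,-0.7,0],[0,-1,0]]' --dr '[[0,0,0],[0,0,0],[0,0,0]]' --claw '[1,1,1]'

```text
time_s: 48.2
ee_pos: [0.4647, -0.1956, 0.2814]
tool_rot: [0.975, 0.224, 0.0, 0.0]
force: [0.4, -0.2, -2.6]
gripper_width: 0.0662
gripper_force: 30.0
```

drive_tool --linear '[[0,-0.35,0],[0,-0.7,0],[0,-0.9,0],[0,-0.95,0],[0,-0.95,0],[0,-0.95,0]]' --dr '[[0,0,0],[0,0,0],[0,0,0],[0,0,0],[0,0,0],[0,0,0]]' --claw '[1,1,1,1,1,1]'

```text
time_s: 48.95
ee_pos: [0.4651, -0.2699, 0.2809]
tool_rot: [0.974, 0.225, 0.0, -0.0]
force: [-0.3, 0.0, -1.3]
gripper_width: 0.0663
gripper_force: 30.0
```

Run:
```python
from h import *; import pickle
from m3 import *
s=state();print(s['ee_pos'],s['joints'].round(2))
c=shot('wrist'); cv2.imwrite('pics/w6.png',c['image']); pickle.dump(c,open('w6.pkl','wb'))
```

```text
[ 0.46513858 -0.26989273  0.28089109] [-0.55  0.23  1.53  0.    1.39  0.57]
```

View pics/w6.png

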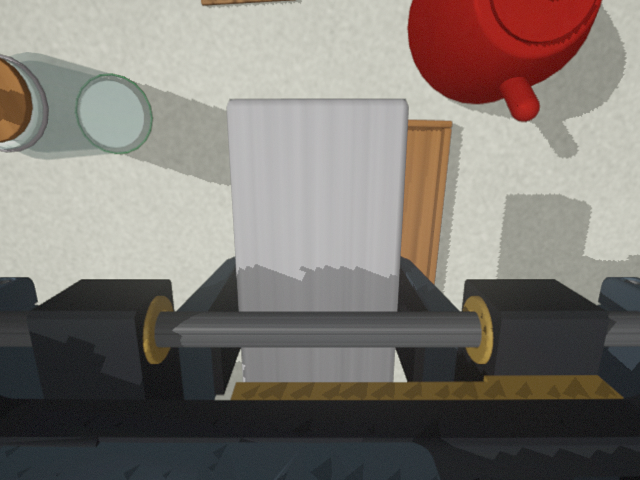

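The tin hangs square with the tray (edge at (430,200)), with the kettle spout (520,100) well clear of its path. Moving over and lowering.

drive_tool --linear '[[0,-0.3,0],[-0.01,-0.6,0],[-0.01,-0.85,-0.15],[-0.01,-0.94,-0.4],[-0.01,-0.94,-0.7],[-0.01,-0.94,-1]]' --dr '[[0,0,0],[0,0,-0.005],[0,0,-0.005],[0,0,-0.005],[0,0,-0.005],[0,0,-0.005]]' --claw '[1,1,1,1,1,1]'

```text
time_s: 49.75
ee_pos: [0.4638, -0.3471, 0.1988]
tool_rot: [0.976, 0.216, -0.0, -0.001]
force: [-0.4, 0.1, -1.8]
gripper_width: 0.0658
gripper_force: 30.0
```

drive_tool --linear '[[0,0,-0.3],[0,0,-0.6],[0,0,-0.85],[0,0,-1],[0,0,-1]]' --dr '[[0,0,0],[0,0,0],[0,0,0],[0,0,0],[0,0,0]]' --claw '[1,1,1,1,1]'

```text
time_s: 50.38
ee_pos: [0.4637, -0.3461, 0.1195]
tool_rot: [0.976, 0.216, -0.001, -0.001]
force: [0.4, -0.2, -2.2]
gripper_width: 0.0657
gripper_force: 30.0
```

drive_tool --linear '[[0,0,-0.2],[0,0,-0.4],[0,0,-0.55],[0,0,-0.65],[0,0,-0.7],[0,0,-0.7],[0,0,-0.7]]' --dr '[[0,0,0],[0,0,0],[0,0,0],[0,0,0],[0,0,0],[0,0,0],[0,0,0]]' --claw '[1,1,1,1,1,1,1]'

```text
time_s: 51.25
ee_pos: [0.4647, -0.3462, 0.0652]
tool_rot: [0.976, 0.217, 0.0, 0.0]
force: [0.1, 0.5, -3.1]
gripper_width: 0.066
gripper_force: 30.0
```

Run:
```python
from h import *; import pickle
from m3 import *
print(state()['ee_pos'],state()['force'])
for n in ['scene','side']:
    c=shot(n); cv2.imwrite(f'pics/{n}4.png',c['image']); pickle.dump(c,open(n+'4.pkl','wb'))
    P=cloud(c);X,Y,Z=P[...,0],P[...,1],P[...,2]; ok=(c['range_z']>0)&~(brown(c)>0)
    h=cv2.cvtColor(c['image'],cv2.COLOR_BGR2HSV)
    q=ok&(abs(X-.464)<.12)&(abs(Y+.345)<.1)&(Z>.05)&(Z<.10); print(n,q.sum(),rect(P[q]),P[q].max(0),P[q].min(0))
```

```text
[ 0.46466793 -0.34615591  0.065231  ] [ 0.11746543  0.51149744 -3.11272833]
scene 2101 [ 466.4 -345.3  172.3   86.7   25.8] [ 0.55578642 -0.27946931  0.09999527] [ 0.38114681 -0.41137991  0.05016969]
side 794 [ 464.7 -337.4  167.7   84.3   25.1] [ 0.55559227 -0.27501557  0.09973524] [ 0.37825726 -0.41033674  0.05028371]
```

View pics/side4.png

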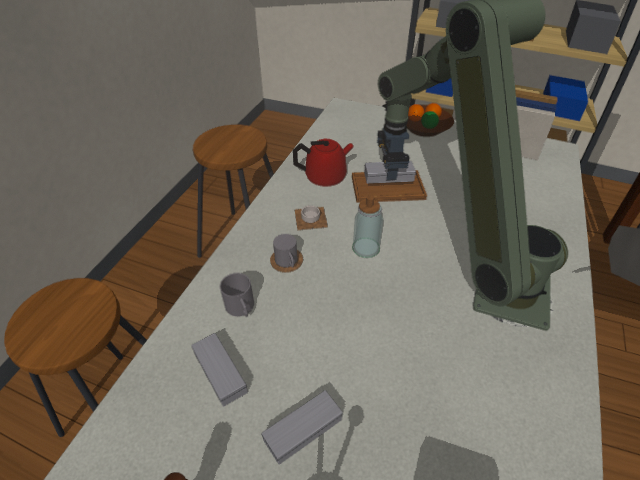

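The side view shows the tin over the tray (390,178), aligned, with everything else in place. Lowering the last 40 mm.

drive_tool --linear '[[0,0,-0.12],[0,0,-0.24],[0,0,-0.34],[0,0,-0.4],[0,0,-0.44],[0,0,-0.46],[0,0,-0.475],[0,0,-0.475],[0,0,-0.475]]' --dr '[[0,0,0],[0,0,0],[0,0,0],[0,0,0],[0,0,0],[0,0,0],[0,0,0],[0,0,0],[0,0,0]]' --claw '[1,1,1,1,1,1,1,1,1]'

```text
time_s: 52.48
ee_pos: [0.4644, -0.346, 0.0269]
tool_rot: [0.976, 0.217, 0.0, 0.0]
force: [0.1, -0.1, -1.9]
gripper_width: 0.0659
gripper_force: 30.0
```

drive_tool --linear '[[0,0,-0.006],[0,0,-0.012],[0,0,-0.018],[0,0,-0.024],[0,0,-0.024]]' --dr '[[0,0,0],[0,0,0],[0,0,0],[0,0,0],[0,0,0]]' --claw '[1,1,1,1,1]'

```text
time_s: 53.1
ee_pos: [0.4643, -0.3459, 0.0248]
tool_rot: [0.976, 0.217, -0.0, 0.0]
force: [0.6, 0.0, -2.4]
gripper_width: 0.0655
gripper_force: 30.0
```

drive_tool --linear '[[0,0,-0.006],[0,0,-0.012],[0,0,-0.015],[0,0,-0.015]]' --dr '[[0,0,0],[0,0,0],[0,0,0],[0,0,0]]' --claw '[1,1,1,1]'

```text
time_s: 53.6
ee_pos: [0.4644, -0.3459, 0.0247]
tool_rot: [0.976, 0.217, 0.0, 0.0]
force: [-1.8, 0.7, 6.4]
gripper_width: 0.0654
gripper_force: 30.0
```

Contact. Release, lift and check.

drive_tool --linear '[[0,0,0],[0,0,0],[0,0,0],[0,0,0],[0,0,0],[0,0,0.2],[0,0,0.5],[0,0,1]]' --dr '[[0,0,0],[0,0,0],[0,0,0],[0,0,0],[0,0,0],[0,0,0],[0,0,0],[0,0,0]]' --claw '[0.2,0.1,0.05,0,0,0,0,0]'

```text
time_s: 54.6
ee_pos: [0.4638, -0.3455, 0.1045]
tool_rot: [0.976, 0.217, -0.001, -0.001]
force: [-0.8, -0.3, 1.3]
gripper_width: 0.0908
gripper_force: 0.0
```

drive_tool --linear '[[-0.3,0,0.5],[-0.7,0,1],[-1,0,1],[-1,0,1]]' --dr '[[0,0,0],[0,0,0],[0,0,0],[0,0,0]]' --claw '[0,0,0,0]'

```text
time_s: 55.1
ee_pos: [0.3834, -0.346, 0.1854]
tool_rot: [0.976, 0.216, 0.001, 0.001]
force: [0.9, -0.1, -0.3]
gripper_width: 0.0911
gripper_force: 0.0
```

drive_tool --linear '[[0,0,0.5],[0,-0.5,1],[0,-1,1],[0,-1,1],[0,-1,1],[0,-1,1]]' --dr '[[0,0,0],[0,0,0],[0,0,0],[0,0,0],[0,0,0],[0,0,0]]' --claw '[0,0,0,0,0,0]'

```text
time_s: 55.85
ee_pos: [0.3845, -0.4248, 0.2634]
tool_rot: [0.976, 0.217, -0.0, -0.001]
force: [1.0, 0.7, 0.3]
gripper_width: 0.0912
gripper_force: 0.0
```

Run:
```python
from h import *
from m3 import *
print(state()['ee_pos'])
for n in ['scene','side']:
    c=shot(n); cv2.imwrite(f'pics/{n}5.png',c['image'])
    P=cloud(c);X,Y,Z=P[...,0],P[...,1],P[...,2]; ok=(c['range_z']>0); b=brown(c)>0
    for nm,cx,cy,h,r,m in [('mug',.662,.1125,.081,.05,~b),('dish',.6635,-.09,.034,.05,~b),('tin',.464,-.345,.053,.11,~b),('disc',.452,-.021,.178,.06,b),('knob',.452,-.021,.204,.06,b),('rim',.452,-.021,.168,.06,~b),('tray',.464,-.345,.0205,.15,b)]:
        q=ok&m&(abs(X-cx)<r)&(abs(Y-cy)<r)&(abs(Z-h)<.006)
        if q.sum()>20: print(n,nm,q.sum(),((P[q].min(0)+P[q].max(0))/2).round(4),P[q].max(0)[2].round(4),rect(P[q]))
```

```text
[ 0.38454856 -0.42478969  0.26337194]
scene mug 551 [0.6614 0.1121 0.0802] 0.0853 [663.2 112.6  64.3  68.5  65.5]
scene dish 240 [ 0.6645 -0.0899  0.0331] 0.0382 [665.3 -90.   60.7  62.5  66.9]
scene tin 1685 [ 0.4665 -0.3463  0.0528] 0.0586 [ 464.9 -345.8  174.5   66.6   25.3]
scene disc 228 [ 0.4537 -0.0216  0.1792] 0.1835 [455.5 -21.8  53.   55.4  72. ]
scene knob 51 [ 0.4547 -0.0212  0.2031] 0.2082 [456.4 -21.7  16.6  19.1  70.7]
scene rim 154 [ 0.4598 -0.0232  0.1681] 0.1739 [463.8 -27.3  64.8  41.2  69.6]
scene tray 738 [ 0.4505 -0.3449  0.0205] 0.0264 [ 465.2 -346.   249.7  150.1   25.1]
side mug 322 [0.6629 0.116  0.0799] 0.0847 [663.5 115.8  69.3  65.7  77.4]
side dish 69 [ 0.6643 -0.0859  0.0324] 0.0367 [664.8 -86.   58.8  63.5  57.9]
side tin 543 [ 0.467  -0.3446  0.0525] 0.0579 [ 466.  -342.1  168.2   74.5   24.6]
side disc 186 [ 0.453  -0.0187  0.178 ] 0.1838 [452.5 -15.8  57.   57.2  22.7]
side knob 41 [ 0.453  -0.0193  0.2025] 0.2071 [454.  -18.1  18.5  20.8  56.1]
side rim 89 [ 0.4502 -0.0143  0.1675] 0.1728 [443.8  -8.   65.8  43.   29.7]
side tray 317 [ 0.4646 -0.3397  0.0204] 0.0262 [ 464.2 -341.4  248.6  157.5   24.6]
```

View pics/scene5.png

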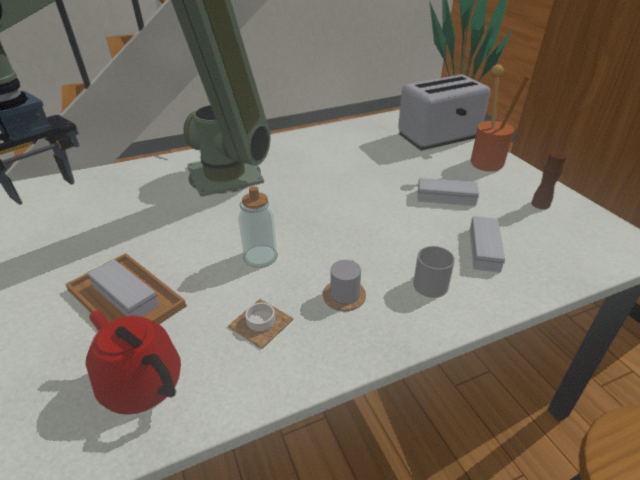

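The final view shows the tin centred in the tray (125,288), dish (260,317), mug (346,282) and lid on the jar (255,200), and the measurements agree within a few mm. Handing in.

```bash
python3 -c "
from station import arm
print(arm.job_done())"
```

```text
the job is handed in; nothing more can be done
None
```

I handed the job in at about 56 s of the 134 s allowed; no verdict came back, but camera checks put the lid home in the jar, and the dish, upside-down mug and tin within a few mm of the middles of the square mat, round mat and tray, with the kettle and other mug left where they stood.

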